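# Free a jammed kit drawer and push it home to its spring pin

### The job

A valve body has fallen behind the open kit drawer, under the clear guard, and keeps the drawer from shutting. Draw it out with the hooked rod through the open side of the guard that faces you, and leave it standing upright on the bench wholly outside the guard; then push the drawer home by its front until the spring pin drops and seats, firmly but without ramming it. Leave the brush and the spare valve body on the bench where they are, and let go of everything.

Things in the scene. Friction and masses are not known exactly. Their poses are not given: they have to be found in the camera images.
- unit: Grey drawer station fixed to the bench at the left. Origin on the bench below the middle of the shut drawer; x points away from the robot (turned up to 0.1 rad), y is the way the drawer closes. In its frame (mm): inner face of end fence y = +48; inner face of far wall and rail x = +51; drawer's back (outer face, 42 high) at y = 45 - opening, outer face of its front at y = -53 - opening.
- guard_mouth (a point): Middle of the open side of the pocket, under the guard's near edge, 30 mm above the bench; axes as the station's; station x -55, y +18 mm. The clear guard is a roof reaching from this edge 122 mm along +x and over station y -20 to +56 mm, underside z = 60, top z = 64 mm. Under it, between the drawer's back and the fence, is the pocket, whose floor is the bare bench.
- drawer (a joint): Opening in m (starts 0.095 to 0.110); closes along station +y. Runs with about 2 N; 37 mm before home its striker meets and must lift the spring pin, about 12 N, then rides 18 mm under it with little force, and about 8 mm before home snaps in. Home is adjusted differently each time, anywhere from 0.001 to 0.027; there the pin stops it hard and more pushing only builds up force.
- drawer_front (a point): Middle of the outer face of the drawer's aluminium front panel (station x -54 to +49 mm, z 6 to 64 mm; point at z = 35 mm); axes as the station's, the face looks along -y. A thin lip stands out 7 mm from the face at z 8 to 11 mm. The panel may be pushed anywhere along its width.
- pin (a joint): Lift of the spring pin in m: 0 when down (drawer well open, or seated), about 0.0045 on the striker. Seated = drawer in and pin down. The pin sits in a dark steel bracket at the far side of the station: station x 35 to 103, y about -77 to -33 mm, 84 high, pin head at x = 45 up to z = 106 mm; push the drawer at the near side, clear of it.
- dropped_center (a point): The fallen valve body, a die-cast zinc block 30 x 30 x 52 mm, 0.13 to 0.27 kg, standing upright on the bench in the pocket behind the drawer, under the clear guard, 2 to 13 mm from the end fence. Point at its centre (26 mm up), z up, x and y across its flats (turned up to 0.2 rad from the station's).
- rod_grip (a point): Hooked steel rod, 0.12 kg, lying on the bench. Point in its dark grip block, 12 mm up; block 18 mm wide (y), 24 high, from -30 to +25 mm along the rod (x) from here. x points to the hook: the round rod (8 mm thick, axis 8 mm above the bench) runs to x = +120 mm and there turns square towards +y; this hook leg lies level, its end 36 mm from the rod's axis.
- brush_center (a point): Flat brush with a wooden handle lying on the bench at the left, 68 x 177 x 11 mm as it lies; point at its centre. A bystander.
- spare_body_center (a point): Spare valve body standing on the bench to the right of the rod, 30 x 30 x 52 mm; point at its centre. A bystander.
Not all that is in view belongs to the job. Leave any blue look-alike of the part that bears pin alone.

How it is judged:
On the way, in this order (a step that is already met when the one before it is completed fails the run):
1. the fallen valve body stands upright on the bench outside the guard (x of dropped_center in the frame of unit below -0.068 m and angle between dropped_center's own z axis and vertical below 0.2 rad and height (world z) of dropped_center between 0.02 and 0.034 m), for 0.2 s.
2. the drawer is home and the spring pin has dropped (value of joint drawer below 0.032 m and value of joint pin below 0.0016 m), for 0.2 s.
At the end, for the whole second after the job is handed in: Drawer home: opening under 32 mm and spring pin down to within 1.6 mm (only so past the striker). The fallen valve body stands upright (0.2 rad) at rest on the bench, its centre over 68 mm from the station's middle on the open side, so outside the guard (all of step 1 and all of step 2 and linear speed of dropped below 0.01 m/s); the robot touches nothing.
It fails at once if the drawer is rammed: the robot presses on it with more than 40 N (contact force between any of the fingers, the arm and drawer above 40 N).
It fails at once if the brush or the spare valve body is moved by more than 40 mm (distance of any of brush_center, spare_body_center from where it was at the start of the episode above 0.04 m).
It also fails if it takes over 64 s, if anything falls off the work surface, if the arm or the gripper's body presses on something with over 40 N, if the wrist force passes 120 N, or if a joint passes its speed limit or range.

### The arm

A 6-joint arm with a two-finger parallel gripper is mounted at the origin on a cart in front of the work surface, level with it; the furniture and walls round the work are solid. World frame = base frame: x ahead of the robot, y to its left, z up, the work surface at z = 0. Lengths are in m, angles in rad, forces in N, time in s.
With the tool pointing down it reaches from about 0.25 to 0.775 m from the base axis. Payload 8.9 kg.
Tool frame: the origin (TCP) lies midway between the tips of the shut fingers; the grasp point (between the pads) lies ctrl.hold_point_z behind it (ctrl.hold_point_z is the distance from the TCP to the grasp point, in m); y points along the fingers, z is the direction in which the jaws open and shut, and the axes are right-handed (so a half turn about y gives the same grasp; the last joint's range is limited). The gripper opens to 85 mm and grips with 20 to 120 N. Pads are 22 mm wide; open, the fingers measure 114 mm over their backs; the gripper's body (76 mm by 85 mm) begins 54 mm behind the grasp point. The pads swing forward as they close: fully open they stand 13 mm farther back than shut.
Start: joints at [-1.314, 0.291, -0.153, 1.127, 0, 1.431], TCP at [0.202, -0.484, 0.231] pointing down, gripper open.
Joint ranges: [-2.52, 2.52], [-0.91, 1.74], [-1.3, 1.37], [-1.96, 2.02], [-1.52, 1.47], [-3.14, 3.14]. Speed limits (rad/s): [2.22, 2.22, 2.79, 3.14, 3.14, 3.14].

### API

Orientations are given as a unit quaternion [x, y, z, w].
In Python, from rig import ctrl, cams gives the robot as it stands.
- The arm moves only by the tool send_rows, never from a script. Its argument "plan" is a list of rows, each a list of 7 numbers: the shift along the tool's x, y, z in m, then the turn, a rotation vector about the tool's x, y, z in rad, then the gripper's target within -1 to 1 (fully open at 1, half-way at 0, shut at -1). In form: [[x, y, z, rx, ry, rz, jaw], ...]. A call has exactly 8 rows; each row shifts and turns the pose as measured when the row begins, along the tool's axes as they then stand; what a row does not reach is not made up. A row lasts 1/12 s, in which the tool goes at most 41.7 mm and 7.16 degrees, less where a joint would pass 70% of its speed; a pose out of reach is approached as far as the arm can. A call is refused whole if a number of a shift passes 0.0417 or a number of a turn 0.125, either way. A call with a gripper value outside its range is refused whole. The fingers move at their own pace and stop on an object; "newtons" is the grip in N (left out, the last holds). Time passes only in rows, so rows that do not move let the fingers close, or fill a call up. It gives the time, the measured TCP pose, the force and the opening at its end, in the units of the state.
- ctrl.get_state(): the state, without advancing time (a new reading comes with each control period).
- cams.get_image(name): name is "scene" or "top"; returns the picture (480x640x3 uint8, red, green, blue); there is no depth.
- cams.get_calibration(name): a dict with "intrinsics" (3x3 intrinsics, pixels), "xyz" and "attitude" of the camera in the world. Camera axes: x right, y up, looking along -z (the intrinsics and any distortion apply to the point x, -y, -z); pixel columns grow to the right and rows downward; lengths in m; the calibration is good to about 2 mm. A picture is of the moment at which its call begins. get_calibration takes no time and is no camera call.
- ctrl.sign_off(): hands the job in, once; it reports no verdict.
Trained networks look in the newest picture that a camera, given by its name, has taken for a name from the list of things; names that differ only in an ending like _2 or _b are one class to them, and where a whole thing is asked for, a point or a joint stands for the part that bears it (a point fixed in the world has none). Each returns a list of dicts, best first, with "conf" (0 to 1); they miss things now and then, are a little off and sometimes report something else, mostly with a low value. They report only what shows in the picture. A call takes as long as a camera call. They do not tell look-alikes from the thing itself.
- cams.silhouettes(camera, query): "mask" (480x640 bool, what is visible of it) and "rect" ([left, top, right, bottom] in pixels, round what is visible of it).
- cams.spot_point(camera, query): "centre" ([column, row] in pixels: a listed point, or the origin of a listed thing).
The state is a dict: "time": time; "joints": joint angles; "dq": joint speeds; "joint_torque": joint torques, N m; "position": TCP position; "ee_rot": TCP orientation; "ft_force": force on the tool from outside, world axes, zero at the start; "torque": the same for the moment, N m; "opening": finger opening in m.
Only numpy, scipy, OpenCV 4.12 (cv2) and the standard library are available. Lean on these libraries where they do the work, as an engineer would, in place of code of your own. Each camera call takes 0.05 s, during which the arm holds its last target.

## Working session

There is one attempt and no reset: what is moved stays moved. The work goes in short steps, Python scripts to look and compute and a tool call to move; the robot and the scene stay as the last step left them, time stands still between calls to the robot, and variables do not carry over. Pictures are saved under pics/ and viewed, and the job is handed in when it is done.

Besides the shell and the picture viewer there is one more tool, called after "Emit:" as name([rows], argument=value, ...), one row to a line, values as JSON. send_rows: Moves the arm, as the interface text tells. Its arguments: {"type":"object","properties":{"plan":{"type":"array","items":{"type":"array","items":{"type":"number"}}},"newtons":{"type":"number"}},"required":["plan"]}

```bash
ls; mkdir -p pics; python3 - <<'E'
from rig import ctrl,cams
import cv2
print(ctrl.get_state(), ctrl.hold_point_z)
for n in ("scene","top"):
    im=cams.get_image(n); cv2.imwrite(f"pics/{n}0.png",im[:,:,::-1]); print(n,cams.get_calibration(n))
for n in ("scene","top"):
    for q in ("unit","guard_mouth","drawer_front","dropped_center","rod_grip","brush_center","spare_body_center","pin"):
        print(n,q,[(round(d["conf"],2),[round(float(v),1) for v in d["centre"]]) for d in cams.spot_point(n,q)][:4])
E
```

```text
pics
{'time': 0.0, 'joints': array([-1.31431051e+00,  2.91300314e-01, -1.54132660e-01,  1.12668688e+00,
       -1.88903050e-05,  1.43147278e+00]), 'dq': array([-0.00116659,  0.00260197, -0.00092416,  0.00021789, -0.0008577 ,
        0.00125391]), 'joint_torque': array([ 4.60383344e-04, -5.37140357e+01,  3.31371474e+01,  1.57706608e-02,
       -3.48453805e-04,  6.67004244e-06]), 'position': array([ 0.2022904 , -0.48398645,  0.23071953]), 'ee_rot': array([-0.13906208,  0.69377114, -0.69283766,  0.13899395]), 'ft_force': array([ 0.29829022, -0.23188863,  0.32864123]), 'torque': array([ 0.00609841, -0.01907899,  0.01411335]), 'opening': 0.08532718076416476} 0.0187
scene {'intrinsics': array([[435.96131637,   0.        , 321.70630503],
       [  0.        , 435.96131637, 239.43915221],
       [  0.        ,   0.        ,   1.        ]]), 'xyz': array([-0.1999114 ,  0.68294123,  0.70938269]), 'attitude': array([-0.22545985,  0.38355196,  0.76926399, -0.45857243])}
top {'intrinsics': array([[559.95338607,   0.        , 317.92580375],
       [  0.        , 559.95338607, 240.86848569],
       [  0.        ,   0.        ,   1.        ]]), 'xyz': array([0.30968686, 0.27324263, 1.20448453]), 'attitude': array([-0.0730003 ,  0.078957  ,  0.73214454, -0.6726077 ])}
scene unit [(0.91, [280.8, 252.3]), (0.26, [454.0, 233.6])]
scene guard_mouth [(0.65, [284.3, 260.7])]
scene drawer_front [(0.86, [337.6, 229.2])]
scene dropped_center [(0.52, [270.0, 248.5])]
scene rod_grip [(0.74, [365.0, 271.7]), (0.73, [456.7, 234.4])]
scene brush_center [(0.66, [235.6, 286.7])]
scene spare_body_center []Traceback (most recent call last):
  File "<stdin>", line 8, in <module>
ValueError: it knows: brush_center, drawer_front, dropped_center, guard_mouth, rod_grip, spare_body_center, unit
```

```bash
python3 - <<'E'
from rig import ctrl,cams
for n in ("top",):
    cams.get_image(n)
    for q in ("unit","guard_mouth","drawer_front","dropped_center","rod_grip","brush_center","spare_body_center"):
        print(n,q,[(round(d["conf"],2),[round(float(v),1) for v in d["centre"]]) for d in cams.spot_point(n,q)][:4])
E
```

```text
top unit [(0.68, [273.3, 222.6])]
top guard_mouth [(0.73, [261.1, 241.4])]
top drawer_front [(0.76, [342.9, 214.8])]
top dropped_center []
top rod_grip [(0.67, [337.8, 294.5])]
top brush_center [(0.64, [202.5, 250.4])]
top spare_body_center [(0.62, [475.1, 281.0]), (0.23, [269.9, 221.8])]
```

View pics/scene0.png

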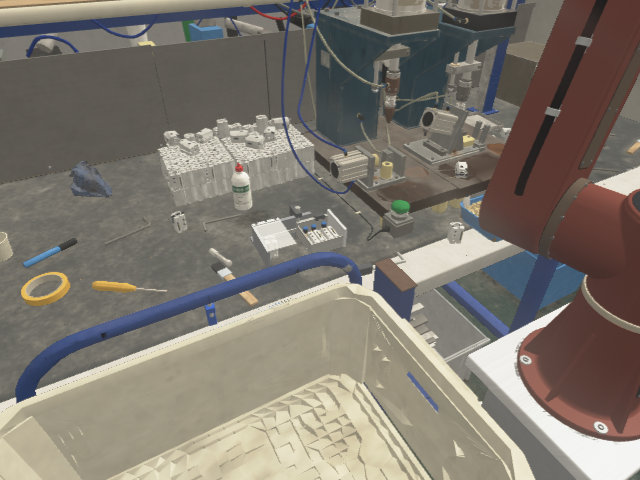

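View pics/top0.png

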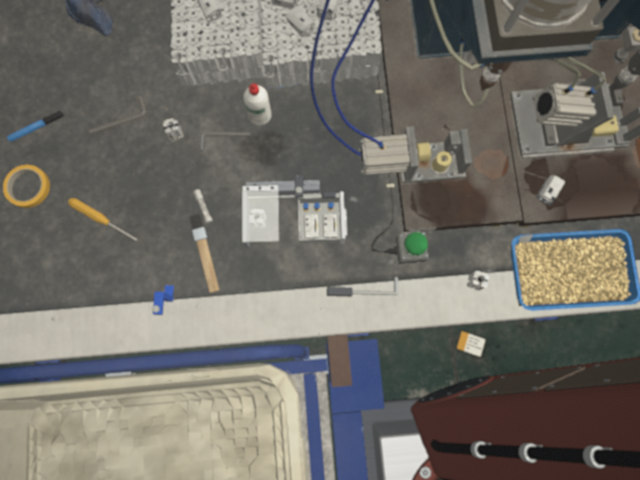

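```bash
cat > h.py <<'E'
import numpy as np
from rig import ctrl,cams
from scipy.spatial.transform import Rotation as R
def cal(n):
    c=cams.get_calibration(n); return np.array(c["intrinsics"]),np.array(c["xyz"]),R.from_quat(c["attitude"]).as_matrix()
def ray(n,px):
    K,t,M=cal(n); u=np.linalg.solve(K,[px[0],px[1],1.]); d=M@np.array([u[0],-u[1],-u[2]]); return t,d
def atz(n,px,z):
    t,d=ray(n,px); return t+d*(z-t[2])/d[2]
def proj(n,P):
    K,t,M=cal(n); q=M.T@(np.array(P)-t); q=K@np.array([q[0],-q[1],-q[2]]); return q[:2]/q[2]
def tri(a,b):
    (t1,d1),(t2,d2)=ray("scene",a),ray("top",b)
    s=np.linalg.lstsq(np.c_[d1,-d2],t2-t1,rcond=None)[0]
    p,q=t1+s[0]*d1,t2+s[1]*d2
    return (p+q)/2,np.linalg.norm(p-q)
E
python3 - <<'E'
from h import *
import cv2
for n,z in (("scene",0),("top",0)):print(n)
print("front",tri((337.6,229.2),(342.9,214.8)))
print("mouth",tri((284.3,260.7),(261.1,241.4)))
print("rod",tri((365,271.7),(337.8,294.5)))
print("brush",tri((235.6,286.7),(202.5,250.4)))
for k,px in dict(gripst=(328,291),gripend=(352,292),bend=(396,293),hookend=(396,280)).items(): print(k,atz("top",px,.008))
print("spare",atz("top",(475,281),.026), "dropped?",atz("top",(258,217),.05),atz("scene",(270,248.5),.026),atz("scene",(273,241),.05))
a=cv2.imread("pics/top0.png"); cv2.imwrite("pics/tc.png",cv2.resize(a[165:315,180:420],None,fx=3.3,fy=3.3,interpolation=cv2.INTER_CUBIC))
a=cv2.imread("pics/scene0.png"); cv2.imwrite("pics/sc.png",cv2.resize(a[190:310,200:400],None,fx=4,fy=4,interpolation=cv2.INTER_CUBIC))
E
```

```text
scene
top
front (array([0.61890728, 0.18953699, 0.02102581]), np.float64(0.008158007764042708))
mouth (array([0.57512372, 0.37004582, 0.01466097]), np.float64(0.012264782294279427))
rod (array([0.44578443, 0.21538835, 0.01395113]), np.float64(0.010994479158237503))
brush (array([ 0.57149115,  0.50188461, -0.01128511]), np.float64(0.013803662620184468))
gripst [0.45917515 0.23968572 0.008     ]
gripend [0.45267535 0.18859578 0.008     ]
bend [0.44255344 0.09483562 0.008     ]
hookend [0.47047685 0.091626   0.008     ]
spare [ 0.45175367 -0.07232     0.026     ] dropped? [0.62422538 0.37547979 0.05      ] [0.61876013 0.38241054 0.026     ] [0.61425405 0.37451877 0.05      ]
```

View pics/tc.png

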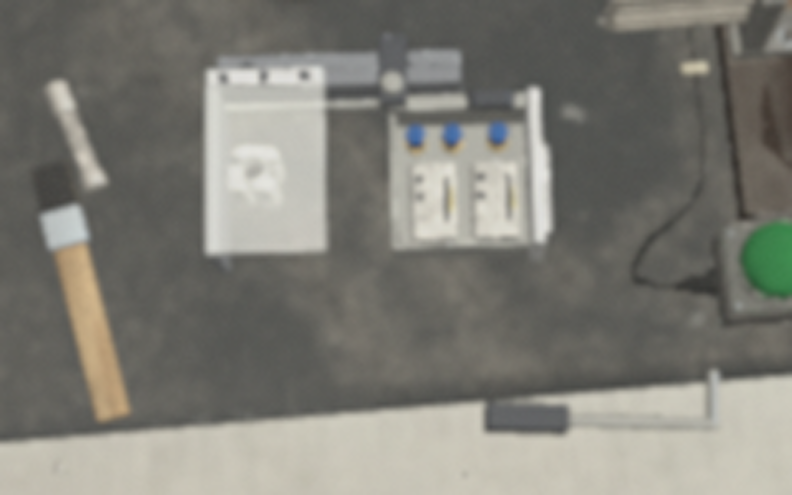

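View pics/sc.png

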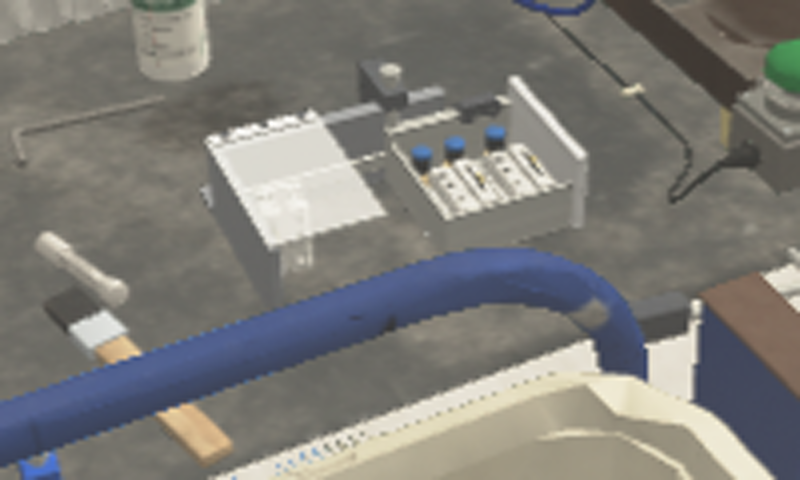

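```bash
python3 - <<'E'
from h import *
P=dict(nl=((267.5,251.75),(242.1,241.4)),nr=((296.5,243.5),(279.1,240.8)),fr=((278.75,219.25),(278.8,184.7)),fl=((251.75,225),(242.1,185.3)),
pinhead=((200+390/4,190+70/4),(180+392/3.3,165+80/3.3)), frontnear=((200+583/4,190+157/4),(180+545/3.3,165+243/3.3)),frontfar=((200+514/4,190+77/4),(180+534/3.3,165+87/3.3)),bottlecapred=((239,167),(254.5,89)))
for k,(a,b) in P.items():
    p,e=tri(a,b); print(k,p.round(4),round(e,4), "top@.064",atz("top",b,.064).round(4),"scene@.064",atz("scene",a,.064).round(4))
E
```

```text
nl [0.5705 0.4092 0.0603] 0.0041 top@.064 [0.5707 0.4105 0.064 ] scene@.064 [0.5646 0.4092 0.064 ]
nr [0.566  0.3333 0.06  ] 0.0012 top@.064 [0.5655 0.3336 0.064 ] scene@.064 [0.561 0.335 0.064]
fr [0.6907 0.3254 0.0536] 0.0016 top@.064 [0.6877 0.3257 0.064 ] scene@.064 [0.6759 0.3305 0.064 ]
fl [0.6931 0.4019 0.0594] 0.0052 top@.064 [0.693  0.4037 0.064 ] scene@.064 [0.6847 0.402  0.064 ]
pinhead [0.664  0.2826 0.0929] 0.0027 top@.064 [0.674 0.284 0.064] scene@.064 [0.7034 0.2628 0.064 ]
frontnear [0.5596 0.196  0.06  ] 0.001 top@.064 [0.5584 0.1959 0.064 ] scene@.064 [0.5552 0.1994 0.064 ]
frontfar [0.6616 0.1917 0.0608] 0.0032 top@.064 [0.6615 0.1932 0.064 ] scene@.064 [0.6562 0.1929 0.064 ]
bottlecapred [0.8796 0.3585 0.1283] 0.0006 top@.064 [0.9138 0.3639 0.064 ] scene@.064 [0.9987 0.3224 0.064 ]
```

```bash
python3 - <<'E'
from h import *
import cv2
d=cams.silhouettes("top","rod_grip")
for x in d:print(x["conf"],x["rect"])
d=cams.silhouettes("top","spare_body_center")
for x in d:print(x["conf"],x["rect"])
c=lambda x,y:(180+x/3.3,165+y/3.3)
for k,(p,z) in dict(back=(c(486,416),.024),front=(c(567,418),.024),bend=(c(714,424),.008),rodatgrip=(c(572,419),.008),tip=(c(714,372),.012),mid0=(c(526,403),.024),mid1=(c(526,432),.02)).items(): print(k,atz("top",p,z).round(4))
print("bodytop",atz("top",c(256,172),.052).round(4))
for p in ((215,290.8),(202,215),(300,318),(200,325),(340,316)): print(p,atz("top",p,0).round(3))
print("tube",tri((345,262),(308,352)),tri((30,375),(10,372)))
s=ctrl.get_state(); M=R.from_quat(s["ee_rot"]).as_matrix();print(M.round(3))
print([atz("top",(305,352),z).round(3) for z in (-.1,0,.1,.2)])
a=cv2.imread("pics/top0.png"); cv2.imwrite("pics/tc2.png",cv2.resize(a[255:325,310:510],None,fx=4,fy=4,interpolation=cv2.INTER_CUBIC))
E
```

```text
0.69 [324.6, 276.5, 394.8, 298.7]
0.76 [465.3, 272.5, 488.7, 291.0]
back [0.4572 0.2417 0.024 ]
front [0.4515 0.19   0.024 ]
bend [0.4415 0.0942 0.008 ]
rodatgrip [0.4525 0.1857 0.008 ]
tip [0.4748 0.0909 0.012 ]
mid0 [0.4634 0.2153 0.024 ]
mid1 [0.4452 0.2169 0.02  ]
bodytop [0.6235 0.3762 0.052 ]
(215, 290.8) [0.481 0.483 0.   ]
(202, 215) [0.653 0.504 0.   ]
(300, 318) [0.408 0.304 0.   ]
(200, 325) [0.411 0.518 0.   ]
(340, 316) [0.405 0.219 0.   ]
tube (array([0.34360549, 0.3079678 , 0.15391436]), np.float64(0.04231596436357482)) (array([0.34537616, 0.85653002, 0.15147077]), np.float64(0.03440267987138277))
[[-0.923  0.     0.386]
 [-0.386  0.    -0.923]
 [-0.    -1.    -0.   ]]
[array([ 0.338,  0.301, -0.1  ]), array([0.336, 0.299, 0.   ]), array([0.333, 0.297, 0.1  ]), array([0.331, 0.295, 0.2  ])]
```

View pics/tc2.png

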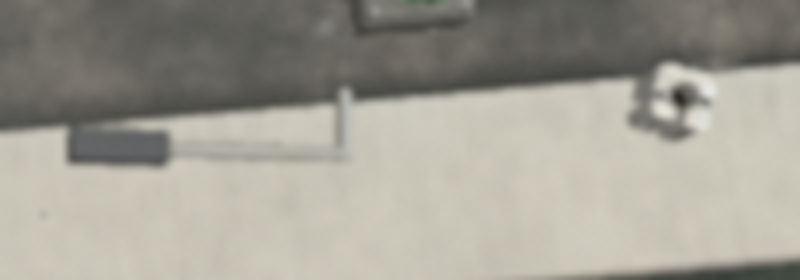

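```bash
cat >> h.py <<'E'
def st():
    s=ctrl.get_state(); M=R.from_quat(s["ee_rot"]).as_matrix(); z=M[:,2]
    return s,M
def plan(P,yaw,n=8,jaw=1,maxstep=.04,maxt=.12):
    s,M=st(); p=np.array(s["position"]); P=np.array(P,float)
    ty=yaw; Mt=np.array([[np.sin(ty),0,np.cos(ty)],[-np.cos(ty),0,np.sin(ty)],[0,-1,0]])
    rv=(R.from_matrix(M.T@Mt)).as_rotvec()
    d=P-p; k=max(n,int(np.ceil(np.linalg.norm(d)/maxstep)),int(np.ceil(np.linalg.norm(rv)/maxt)))
    print("pos",p.round(4),"yaw",np.arctan2(M[1,2],M[0,2]).round(4),"t",round(s["time"],2),"F",np.round(s["ft_force"],1),"op",round(s["opening"],4),"rows needed",k,"rv",rv.round(3),"d",d.round(4))
    for i in range(min(k,n)):
        print([round(float(x),4) for x in np.r_[M.T@(d/k),rv/k]]+[jaw]); M=M@R.from_rotvec(rv/k).as_matrix()
E
python3 - <<'E'
from h import *
plan((.454,.2135,.15),-.11,24)
E
```

```text
pos [ 0.2024 -0.4844  0.2313] yaw -1.175 t 0.95 F [ 0.5 -0.8  0.1] op 0.0852 rows needed 24 rv [ 0.    -1.065 -0.   ] d [ 0.2516  0.6979 -0.0813]
[-0.0209, 0.0034, -0.0228, 0.0, -0.0444, -0.0, 1]
[-0.0219, 0.0034, -0.0218, 0.0, -0.0444, -0.0, 1]
[-0.0228, 0.0034, -0.0208, 0.0, -0.0444, -0.0, 1]
[-0.0237, 0.0034, -0.0198, 0.0, -0.0444, -0.0, 1]
[-0.0246, 0.0034, -0.0187, 0.0, -0.0444, -0.0, 1]
[-0.0254, 0.0034, -0.0176, 0.0, -0.0444, -0.0, 1]
[-0.0261, 0.0034, -0.0165, 0.0, -0.0444, -0.0, 1]
[-0.0268, 0.0034, -0.0153, 0.0, -0.0444, -0.0, 1]
[-0.0275, 0.0034, -0.0141, 0.0, -0.0444, -0.0, 1]
[-0.0281, 0.0034, -0.0129, 0.0, -0.0444, -0.0, 1]
[-0.0286, 0.0034, -0.0116, 0.0, -0.0444, -0.0, 1]
[-0.0291, 0.0034, -0.0103, 0.0, -0.0444, -0.0, 1]
[-0.0296, 0.0034, -0.009, 0.0, -0.0444, -0.0, 1]
[-0.0299, 0.0034, -0.0077, 0.0, -0.0444, -0.0, 1]
[-0.0302, 0.0034, -0.0064, 0.0, -0.0444, -0.0, 1]
[-0.0305, 0.0034, -0.005, 0.0, -0.0444, -0.0, 1]
[-0.0307, 0.0034, -0.0037, 0.0, -0.0444, -0.0, 1]
[-0.0308, 0.0034, -0.0023, 0.0, -0.0444, -0.0, 1]
[-0.0309, 0.0034, -0.0009, 0.0, -0.0444, -0.0, 1]
[-0.0309, 0.0034, 0.0004, 0.0, -0.0444, -0.0, 1]
[-0.0309, 0.0034, 0.0018, 0.0, -0.0444, -0.0, 1]
[-0.0307, 0.0034, 0.0032, 0.0, -0.0444, -0.0, 1]
[-0.0306, 0.0034, 0.0045, 0.0, -0.0444, -0.0, 1]
[-0.0303, 0.0034, 0.0059, 0.0, -0.0444, -0.0, 1]
```

Emit:
send_rows([
  [-0.021,0.0,-0.023,0,-0.045,0,1],
  [-0.022,0.0,-0.022,0,-0.045,0,1],
  [-0.023,0.002,-0.021,0,-0.045,0,1],
  [-0.024,0.002,-0.02,0,-0.045,0,1],
  [-0.025,0.002,-0.019,0,-0.045,0,1],
  [-0.0255,0.002,-0.0175,0,-0.045,0,1],
  [-0.026,0.002,-0.0165,0,-0.045,0,1],
  [-0.027,0.002,-0.015,0,-0.045,0,1],
])

```text
time: 1.62
position: [0.2866, -0.2469, 0.2178]
ee_rot: [0.263, -0.655, 0.658, -0.263]
ft_force: [0.9, 0.1, 0.4]
opening: 0.0856
```

Emit:
send_rows([
  [-0.0275,0.002,-0.014,0,-0.045,0,1],
  [-0.028,0.002,-0.013,0,-0.045,0,1],
  [-0.0285,0.002,-0.012,0,-0.045,0,1],
  [-0.029,0.002,-0.01,0,-0.045,0,1],
  [-0.0295,0.002,-0.009,0,-0.045,0,1],
  [-0.03,0.002,-0.008,0,-0.045,0,1],
  [-0.03,0.002,-0.006,0,-0.045,0,1],
  [-0.03,0.002,-0.005,0,-0.045,0,1],
])

```text
time: 2.28
position: [0.3672, -0.002, 0.2018]
ee_rot: [0.38, -0.592, 0.599, -0.382]
ft_force: [0.6, -1.0, 0.5]
opening: 0.0859
```

```bash
python3 - <<'E'
from h import *
plan((.454,.2135,.10),-.11,8)
E
```

```text
pos [ 0.3672 -0.002   0.2018] yaw -0.432 t 2.28 F [ 0.6 -1.   0.5] op 0.0859 rows needed 8 rv [-0.009 -0.322  0.005] d [ 0.0868  0.2155 -0.1018]
[-0.0291, 0.0126, -0.0015, -0.0011, -0.0402, 0.0006, 1]
[-0.0291, 0.0126, -0.0004, -0.0011, -0.0402, 0.0006, 1]
[-0.0291, 0.0126, 0.0008, -0.0011, -0.0402, 0.0006, 1]
[-0.029, 0.0127, 0.002, -0.0011, -0.0402, 0.0006, 1]
[-0.0289, 0.0127, 0.0032, -0.0011, -0.0402, 0.0006, 1]
[-0.0287, 0.0127, 0.0044, -0.0011, -0.0402, 0.0006, 1]
[-0.0285, 0.0127, 0.0055, -0.0011, -0.0402, 0.0006, 1]
[-0.0283, 0.0127, 0.0067, -0.0011, -0.0402, 0.0006, 1]
```

Emit:
send_rows([
  [-0.029,0.0125,-0.0015,-0.001,-0.04,0.0005,1],
  [-0.029,0.0125,-0.0005,-0.001,-0.04,0.0005,1],
  [-0.029,0.0125,0.001,-0.001,-0.04,0.0005,1],
  [-0.029,0.0125,0.002,-0.001,-0.04,0.0005,1],
  [-0.029,0.0125,0.003,-0.001,-0.04,0.0005,1],
  [-0.0285,0.0125,0.0045,-0.001,-0.04,0.0005,1],
  [-0.0285,0.0125,0.0055,-0.001,-0.04,0.0005,1],
  [-0.028,0.0125,0.0065,-0.001,-0.04,0.0005,1],
])

```text
time: 2.95
position: [0.4572, 0.2273, 0.1004]
ee_rot: [0.474, -0.52, 0.525, -0.479]
ft_force: [0.1, -0.6, 0.5]
opening: 0.0855
```

```bash
python3 - <<'E'
from h import *
import cv2
plan((.454,.2135,.04),-.11,8)
for n in("top","scene"):
  a=cams.get_image(n)[:,:,::-1]; cv2.imwrite(f"pics/{n}1.png",a)
  a=a[200:320,280:440] if n=="top" else a[150:330,250:490]
  cv2.imwrite(f"pics/{n}1c.png",cv2.resize(a,None,fx=3.3 if n=="scene" else 5,fy=3.3 if n=="scene" else 5,interpolation=cv2.INTER_CUBIC))
E
```

```text
pos [0.4572 0.2273 0.1004] yaw -0.0921 t 2.95 F [ 0.1 -0.6  0.5] op 0.0855 rows needed 8 rv [-0.01   0.018  0.   ] d [-0.0032 -0.0138 -0.0604]
[0.0018, 0.0075, -0.0003, -0.0013, 0.0022, 0.0, 1]
[0.0018, 0.0076, -0.0003, -0.0013, 0.0022, 0.0, 1]
[0.0018, 0.0076, -0.0003, -0.0013, 0.0022, 0.0, 1]
[0.0018, 0.0076, -0.0003, -0.0013, 0.0022, 0.0, 1]
[0.0018, 0.0076, -0.0003, -0.0013, 0.0022, 0.0, 1]
[0.0018, 0.0076, -0.0003, -0.0013, 0.0022, 0.0, 1]
[0.0018, 0.0076, -0.0002, -0.0013, 0.0022, 0.0, 1]
[0.0018, 0.0076, -0.0002, -0.0013, 0.0022, 0.0, 1]
```

View pics/top1c.png

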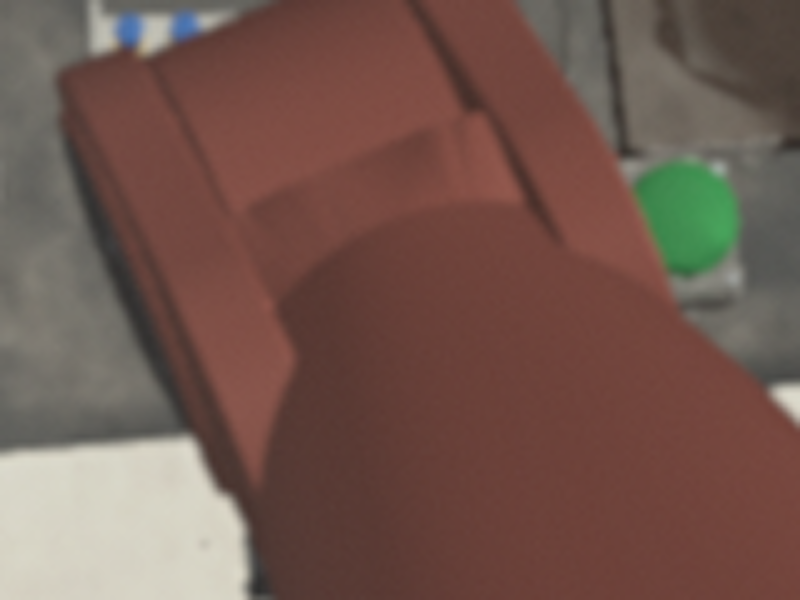

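View pics/scene1c.png

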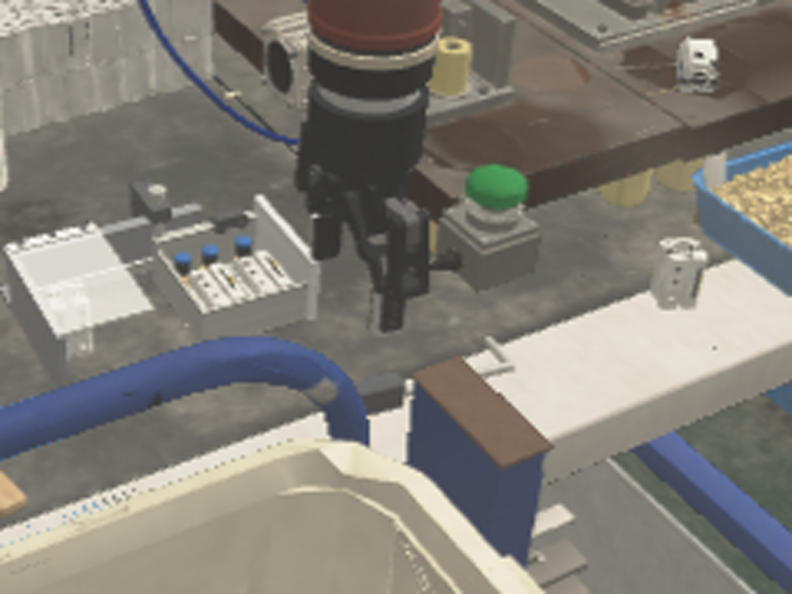

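Emit:
send_rows([
  [0.002,0.0075,-0.0005,-0.0015,0.002,0,1],
  [0.002,0.0075,-0.0005,-0.0015,0.002,0,1],
  [0.002,0.0075,-0.0005,-0.0015,0.002,0,1],
  [0.002,0.0075,-0.0005,-0.0015,0.002,0,1],
  [0.002,0.0075,0,-0.001,0.002,0,1],
  [0.002,0.0075,0,-0.001,0.002,0,1],
  [0.002,0.0075,0,-0.001,0.002,0,1],
  [0.0,0.0075,0,0,0.002,0,1],
])

```text
time: 3.72
position: [0.4535, 0.2103, 0.0352]
ee_rot: [0.471, -0.527, 0.527, -0.471]
ft_force: [0.2, 0.2, 0.4]
opening: 0.0853
```

```bash
python3 - <<'E'
from h import *
import cv2
plan((.454,.2135,.006),-.11,8)
a=cams.get_image("scene")[:,:,::-1]; cv2.imwrite("pics/s2.png",cv2.resize(a[200:300,320:480],None,fx=5,fy=5,interpolation=cv2.INTER_CUBIC))
E
```

```text
pos [0.4535 0.2103 0.0352] yaw -0.1121 t 3.72 F [0.2 0.2 0.4] op 0.0853 rows needed 8 rv [-0.    -0.002  0.   ] d [ 0.0005  0.0032 -0.0292]
[-0.0004, 0.0037, 0.0, -0.0, -0.0003, 0.0001, 1]
[-0.0004, 0.0037, 0.0, -0.0, -0.0003, 0.0001, 1]
[-0.0004, 0.0037, 0.0, -0.0, -0.0003, 0.0001, 1]
[-0.0004, 0.0037, 0.0, -0.0, -0.0003, 0.0001, 1]
[-0.0004, 0.0037, 0.0, -0.0, -0.0003, 0.0001, 1]
[-0.0004, 0.0037, 0.0, -0.0, -0.0003, 0.0001, 1]
[-0.0004, 0.0037, 0.0, -0.0, -0.0003, 0.0001, 1]
[-0.0004, 0.0037, 0.0, -0.0, -0.0003, 0.0001, 1]
```

View pics/s2.png

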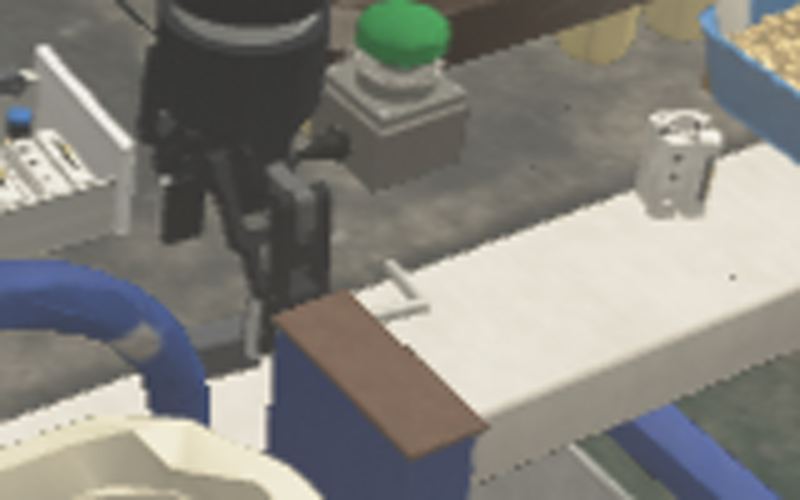

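Emit:
send_rows([
  [-0.0005,0.0035,0,0,0,0,1],
  [-0.0005,0.0035,0,0,0,0,1],
  [-0.0005,0.0035,0,0,0,0,1],
  [-0.0005,0.0035,0,0,0,0,1],
  [-0.0005,0.0035,0,0,0,0,1],
  [-0.0005,0.003,0,0,0,0,1],
  [0,0.002,0,0,0,0,1],
  [0,0,0,0,0,0,1],
])

```text
time: 4.43
position: [0.4533, 0.2139, 0.0088]
ee_rot: [-0.472, 0.527, -0.527, 0.471]
ft_force: [-0.2, -0.7, -0.1]
opening: 0.085
```

```bash
python3 - <<'E'
from h import *
plan((.454,.2135,.006),-.11,1)
E
```

```text
pos [0.4533 0.2139 0.0088] yaw -0.1119 t 4.43 F [-0.2 -0.7 -0.1] op 0.085 rows needed 1 rv [ 0.001 -0.002  0.001] d [ 0.0007 -0.0004 -0.0028]
[0.0003, 0.0028, 0.0007, 0.001, -0.0019, 0.0008, 1]
```

Close gently at this height, lowering 2.5 mm.

Emit:
send_rows([
  [0,0.0025,0,0,0,0,0],
  [0,0,0,0,0,0,-0.4],
  [0,0,0,0,0,0,-0.7],
  [0,0,0,0,0,0,-1],
  [0,0,0,0,0,0,-1],
  [0,0,0,0,0,0,-1],
  [0,0,0,0,0,0,-1],
  [0,0,0,0,0,0,-1],
], newtons=60)

```text
time: 5.1
position: [0.4537, 0.214, 0.0067]
ee_rot: [0.471, -0.527, 0.527, -0.471]
ft_force: [0.3, -0.3, -1.0]
opening: 0.0166
```

```bash
python3 - <<'E'
from h import *
plan((.454,.2135,.05),-.11,8,-1)
E
```

```text
pos [0.4537 0.214  0.0067] yaw -0.1119 t 5.1 F [ 0.3 -0.3 -1. ] op 0.0166 rows needed 8 rv [ 0.    -0.002  0.001] d [ 0.0003 -0.0005  0.0433]
[0.0001, -0.0054, 0.0, 0.0, -0.0002, 0.0001, -1]
[0.0001, -0.0054, 0.0, 0.0, -0.0002, 0.0001, -1]
[0.0001, -0.0054, 0.0, 0.0, -0.0002, 0.0001, -1]
[0.0001, -0.0054, 0.0, 0.0, -0.0002, 0.0001, -1]
[0.0001, -0.0054, 0.0, 0.0, -0.0002, 0.0001, -1]
[0.0001, -0.0054, 0.0, 0.0, -0.0002, 0.0001, -1]
[0.0001, -0.0054, 0.0, 0.0, -0.0002, 0.0001, -1]
[0.0001, -0.0054, 0.0, 0.0, -0.0002, 0.0001, -1]
```

Emit:
send_rows([
  [0,-0.006,0,0,0,0,-1],
  [0,-0.01,0,0,0,0,-1],
  [0,-0.012,0,0,0,0,-1],
  [0,-0.012,0,0,0,0,-1],
  [0,-0.012,0,0,0,0,-1],
  [0,-0.012,0,0,0,0,-1],
  [0,-0.012,0,0,0,0,-1],
  [0,-0.006,0,0,0,0,-1],
])

```text
time: 5.77
position: [0.4524, 0.2138, 0.0957]
ee_rot: [-0.472, 0.527, -0.527, 0.471]
ft_force: [0.2, -0.4, -1.0]
opening: 0.0166
```

```bash
python3 - <<'E'
from h import *
import cv2
plan((.4306,.3283,.085),1.511,16,-1)
a=cams.get_image("scene")[:,:,::-1]; cv2.imwrite("pics/s3.png",cv2.resize(a[180:300,300:460],None,fx=5,fy=5,interpolation=cv2.INTER_CUBIC))
E
```

```text
pos [0.4524 0.2138 0.0957] yaw -0.1119 t 5.77 F [ 0.2 -0.4 -1. ] op 0.0166 rows needed 16 rv [ 2.000e-03 -1.623e+00 -1.000e-03] d [-0.0218  0.1145 -0.0107]
[-0.007, 0.0007, -0.0022, 0.0002, -0.1014, -0.0001, -1]
[-0.0071, 0.0007, -0.0014, 0.0002, -0.1014, -0.0001, -1]
[-0.0073, 0.0007, -0.0007, 0.0002, -0.1014, -0.0001, -1]
[-0.0073, 0.0007, 0.0, 0.0002, -0.1014, -0.0001, -1]
[-0.0072, 0.0007, 0.0008, 0.0002, -0.1014, -0.0001, -1]
[-0.0071, 0.0007, 0.0015, 0.0002, -0.1014, -0.0001, -1]
[-0.0069, 0.0007, 0.0022, 0.0002, -0.1014, -0.0001, -1]
[-0.0067, 0.0007, 0.0029, 0.0002, -0.1014, -0.0001, -1]
[-0.0064, 0.0007, 0.0036, 0.0002, -0.1014, -0.0001, -1]
[-0.006, 0.0007, 0.0042, 0.0002, -0.1014, -0.0001, -1]
[-0.0055, 0.0007, 0.0048, 0.0002, -0.1014, -0.0001, -1]
[-0.005, 0.0007, 0.0053, 0.0002, -0.1014, -0.0001, -1]
[-0.0044, 0.0007, 0.0058, 0.0002, -0.1014, -0.0001, -1]
[-0.0038, 0.0007, 0.0062, 0.0002, -0.1014, -0.0001, -1]
[-0.0032, 0.0007, 0.0066, 0.0002, -0.1014, -0.0001, -1]
[-0.0025, 0.0007, 0.0068, 0.0002, -0.1014, -0.0001, -1]
```

View pics/s3.png

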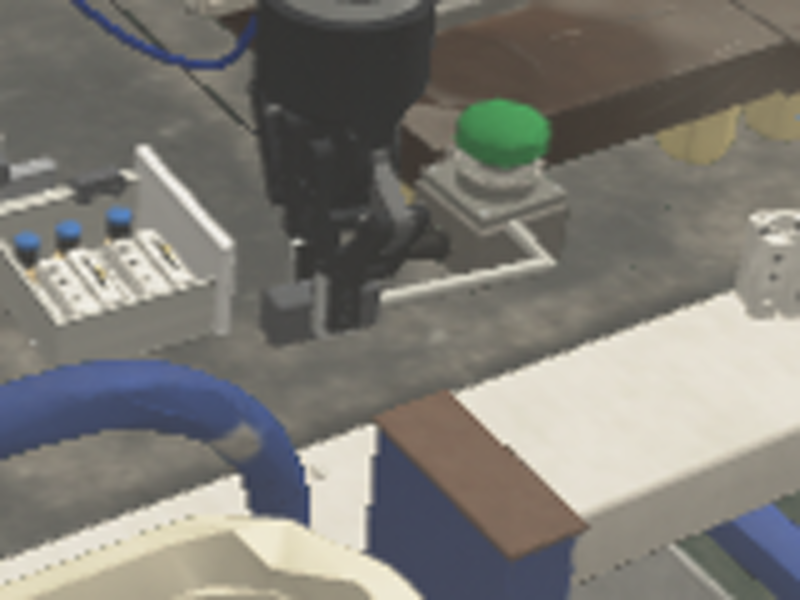

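```bash
python3 - <<'E'
from h import *
p,e=tri((400,206),(416,243)); print(p,e)
p,e=tri((389,262),(332,333)); print("post",p,e)
print(ctrl.get_state()["joints"])
E
```

```text
[0.52769276 0.05741644 0.10640422] 0.0016504535688899075
post [0.35531481 0.23205664 0.11992305] 0.027108009853394874
[ 2.95281554e-01  3.68505531e-01 -4.27724824e-01  7.75589830e-01
 -8.75613534e-05  1.97790312e+00]
```

Emit:
send_rows([
  [-0.007,0,-0.002,0,-0.1,0,-1],
  [-0.007,0,-0.0015,0,-0.1,0,-1],
  [-0.0075,0,-0.0005,0,-0.1,0,-1],
  [-0.0075,0,0,0,-0.1,0,-1],
  [-0.007,0,0.001,0,-0.1,0,-1],
  [-0.007,0,0.0015,0,-0.1,0,-1],
  [-0.007,0,0.002,0,-0.1,0,-1],
  [-0.0065,0,0.003,0,-0.1,0,-1],
])

```text
time: 6.48
position: [0.4415, 0.2719, 0.097]
ee_rot: [0.644, -0.292, 0.292, -0.644]
ft_force: [-0.2, -0.9, -1.6]
opening: 0.0167
```

Emit:
send_rows([
  [-0.0065,0,0.0035,0,-0.1,0,-1],
  [-0.006,0,0.004,0,-0.1,0,-1],
  [-0.0055,0,0.005,0,-0.1,0,-1],
  [-0.005,0,0.0055,0,-0.1,0,-1],
  [-0.0045,0,0.006,0,-0.1,0,-1],
  [-0.004,0,0.006,0,-0.1,0,-1],
  [-0.003,0,0.0065,0,-0.1,0,-1],
  [-0.0025,0,0.007,0,-0.1,0,-1],
])

```text
time: 7.15
position: [0.4255, 0.331, 0.095]
ee_rot: [0.708, -0.005, 0.002, -0.706]
ft_force: [-0.3, 0.4, -1.5]
opening: 0.0168
```

```bash
python3 - <<'E'
from h import *
import cv2
plan((.4306,.3283,.05),1.511,8,-1)
for n in("top","scene"):
  a=cams.get_image(n)[:,:,::-1]; 
  a=a[160:330,180:420] if n=="top" else a[150:330,210:450]
  cv2.imwrite(f"pics/{n}4c.png",cv2.resize(a,None,fx=3.3,fy=3.3,interpolation=cv2.INTER_CUBIC))
E
```

```text
pos [0.4255 0.331  0.095 ] yaw 1.5609 t 7.15 F [-0.3  0.4 -1.5] op 0.0168 rows needed 8 rv [ 0.003  0.05  -0.005] d [ 0.0051 -0.0027 -0.045 ]
[0.0007, 0.0056, -0.0003, 0.0004, 0.0062, -0.0006, -1]
[0.0007, 0.0056, -0.0003, 0.0004, 0.0062, -0.0006, -1]
[0.0007, 0.0056, -0.0003, 0.0004, 0.0062, -0.0006, -1]
[0.0007, 0.0056, -0.0003, 0.0004, 0.0062, -0.0006, -1]
[0.0007, 0.0056, -0.0003, 0.0004, 0.0062, -0.0006, -1]
[0.0007, 0.0056, -0.0003, 0.0004, 0.0062, -0.0006, -1]
[0.0007, 0.0056, -0.0003, 0.0004, 0.0062, -0.0006, -1]
[0.0007, 0.0056, -0.0003, 0.0004, 0.0062, -0.0006, -1]
```

View pics/top4c.png

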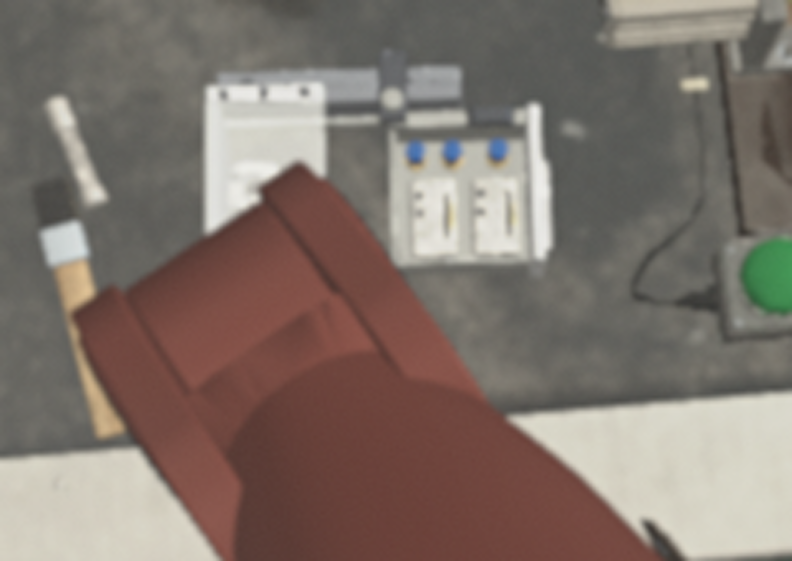

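View pics/scene4c.png

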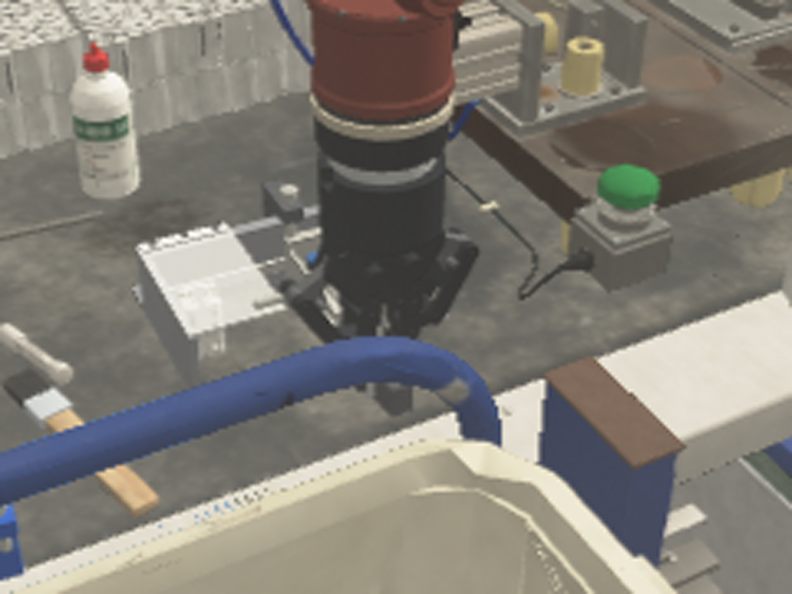

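Emit:
send_rows([
  [0.001,0.01,-0.0005,0,0.006,0,-1],
  [0.001,0.01,-0.0005,0,0.006,0,-1],
  [0.001,0.01,0,0,0.006,0,-1],
  [0.001,0.01,0,0,0.006,0,-1],
  [0.001,0.01,0,0,0.006,0,-1],
  [0,0.01,0,0,0.006,0,-1],
  [0,0.01,0,0,0.006,0,-1],
  [0,0.006,0,0,0.006,0,-1],
])

```text
time: 7.92
position: [0.43, 0.326, 0.0096]
ee_rot: [0.708, -0.033, 0.028, -0.705]
ft_force: [0.9, -0.5, -0.7]
opening: 0.0162
```

```bash
python3 - <<'E'
from h import *
import cv2
plan((.4306,.3283,.011),1.511,8,-1)
for n in("scene",):
  a=cams.get_image(n)[:,:,::-1]; 
  a=a[210:290,230:350]
  cv2.imwrite(f"pics/{n}5c.png",cv2.resize(a,None,fx=6.5,fy=6.5,interpolation=cv2.INTER_CUBIC))
E
```

```text
pos [0.43   0.326  0.0096] yaw 1.4843 t 7.92 F [ 0.9 -0.5 -0.7] op 0.0162 rows needed 8 rv [ 0.005 -0.027 -0.007] d [0.0006 0.0023 0.0014]
[0.0, -0.0002, 0.0003, 0.0007, -0.0033, -0.0008, -1]
[0.0001, -0.0002, 0.0003, 0.0007, -0.0033, -0.0008, -1]
[0.0001, -0.0002, 0.0003, 0.0007, -0.0033, -0.0008, -1]
[0.0001, -0.0002, 0.0003, 0.0007, -0.0033, -0.0008, -1]
[0.0001, -0.0002, 0.0003, 0.0007, -0.0033, -0.0008, -1]
[0.0001, -0.0002, 0.0003, 0.0007, -0.0033, -0.0008, -1]
[0.0001, -0.0002, 0.0003, 0.0007, -0.0033, -0.0008, -1]
[0.0001, -0.0002, 0.0003, 0.0007, -0.0033, -0.0008, -1]
```

View pics/scene5c.png

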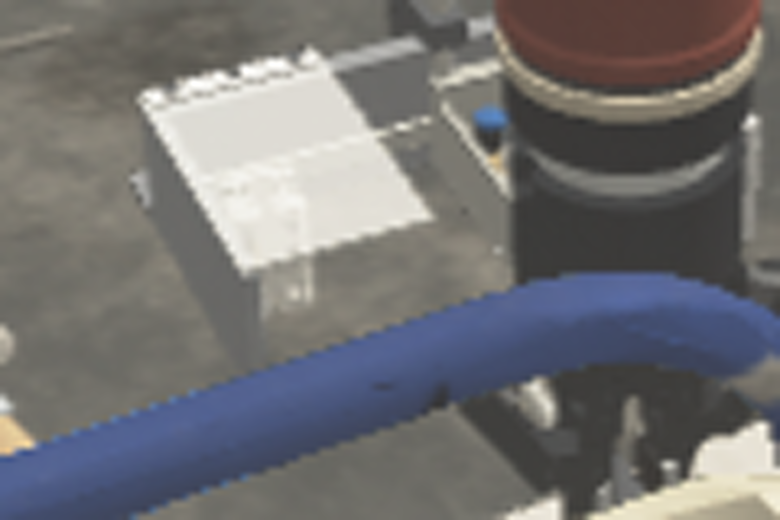

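```bash
cat >> h.py <<'E'
O=np.array([.6222,.3508]); TH=-.06
def W(x,y): 
    c,s=np.cos(TH),np.sin(TH); return O+np.array([c*x-s*y,s*x+c*y])/1000
def S(p):
    c,s=np.cos(TH),np.sin(TH); d=(np.array(p)[:2]-O)*1000; return np.array([c*d[0]+s*d[1],-s*d[0]+c*d[1]])
E
python3 - <<'E'
from h import *
plan((*W(-88,-37),.011),1.511,12,-1)
E
```

```text
pos [0.4293 0.3256 0.0087] yaw 1.484 t 7.97 F [-1.1 -1.8 -3.4] op 0.0165 rows needed 12 rv [ 0.006 -0.027 -0.008] d [ 0.1028 -0.0064  0.0023]
[0.0086, -0.0003, 0.0002, 0.0005, -0.0023, -0.0007, -1]
[0.0086, -0.0003, 0.0002, 0.0005, -0.0023, -0.0007, -1]
[0.0086, -0.0002, 0.0002, 0.0005, -0.0023, -0.0007, -1]
[0.0086, -0.0002, 0.0001, 0.0005, -0.0023, -0.0007, -1]
[0.0086, -0.0002, 0.0001, 0.0005, -0.0023, -0.0007, -1]
[0.0086, -0.0002, 0.0001, 0.0005, -0.0023, -0.0007, -1]
[0.0086, -0.0002, 0.0001, 0.0005, -0.0023, -0.0007, -1]
[0.0086, -0.0002, 0.0001, 0.0005, -0.0023, -0.0007, -1]
[0.0086, -0.0002, 0.0001, 0.0005, -0.0023, -0.0007, -1]
[0.0086, -0.0002, 0.0, 0.0005, -0.0023, -0.0007, -1]
[0.0086, -0.0002, 0.0, 0.0005, -0.0023, -0.0007, -1]
[0.0086, -0.0002, -0.0, 0.0005, -0.0023, -0.0007, -1]
```

Emit:
send_rows([
  [0,-0.003,0,0.003,-0.01,-0.004,-1],
  [0.003,-0.001,0.0005,0.003,-0.01,-0.003,-1],
  [0.007,0,0,0,-0.005,0,-1],
  [0.008,0,0,0,0,0,-1],
  [0.008,0,0,0,0,0,-1],
  [0.008,0,0,0,0,0,-1],
  [0.008,0,0,0,0,0,-1],
  [0.005,0,0,0,0,0,-1],
])

```text
time: 8.63
position: [0.4821, 0.3226, 0.0141]
ee_rot: [-0.706, 0.021, -0.022, 0.707]
ft_force: [-0.6, -0.3, -1.2]
opening: 0.0168
```

```bash
python3 - <<'E'
from h import *
plan((*W(-88,-37),.011),1.511,8,-1); print(S(ctrl.get_state()["position"]))
E
```

```text
pos [0.4821 0.3226 0.0141] yaw 1.509 t 8.63 F [-0.6 -0.3 -1.2] op 0.0168 rows needed 8 rv [-0.001 -0.002  0.002] d [ 0.05   -0.0034 -0.0031]
[0.0063, 0.0004, -0.0, -0.0001, -0.0003, 0.0002, -1]
[0.0063, 0.0004, -0.0, -0.0001, -0.0003, 0.0002, -1]
[0.0063, 0.0004, -0.0, -0.0001, -0.0003, 0.0002, -1]
[0.0063, 0.0004, -0.0, -0.0001, -0.0003, 0.0002, -1]
[0.0063, 0.0004, -0.0, -0.0001, -0.0003, 0.0002, -1]
[0.0063, 0.0004, -0.0, -0.0001, -0.0003, 0.0002, -1]
[0.0063, 0.0004, -0.0, -0.0001, -0.0003, 0.0002, -1]
[0.0063, 0.0004, -0.0001, -0.0001, -0.0003, 0.0002, -1]
[-138.15016468  -36.59678041]
```

Emit:
send_rows([
  [0.005,0.0005,0,0,0,0,-1],
  [0.006,0.0005,0,0,0,0,-1],
  [0.006,0,0,0,0,0,-1],
  [0.0,0,0,0,0,0,-1],
  [0,0,0,0,0,0,-1],
  [0,0,0,0,0,0,-1],
  [0,0,0,0,0,0,-1],
  [0,0,0,0,0,0,-1],
])

```text
time: 9.3
position: [0.5021, 0.3211, 0.0125]
ee_rot: [-0.706, 0.022, -0.023, 0.707]
ft_force: [0.3, -0.2, -1.5]
opening: 0.0166
```

```bash
python3 - <<'E'
from h import *
import cv2
plan((*W(-88,-37),.011),1.511,1,-1); print(S(ctrl.get_state()["position"]))
for n in("top","scene"):
  a=cams.get_image(n)[:,:,::-1]; 
  a=a[175:255,220:340] if n=="top" else a[210:290,230:350]
  cv2.imwrite(f"pics/{n}6c.png",cv2.resize(a,None,fx=6.5,fy=6.5,interpolation=cv2.INTER_CUBIC))
E
```

```text
pos [0.5021 0.3211 0.0125] yaw 1.5079 t 9.3 F [ 0.3 -0.2 -1.5] op 0.0166 rows needed 1 rv [-0.001 -0.003  0.001] d [ 0.0301 -0.0019 -0.0015]
[0.0301, 0.0016, -0.0, -0.001, -0.0031, 0.0014, -1]
[-118.1492979  -36.876833 ]
```

View pics/scene6c.png

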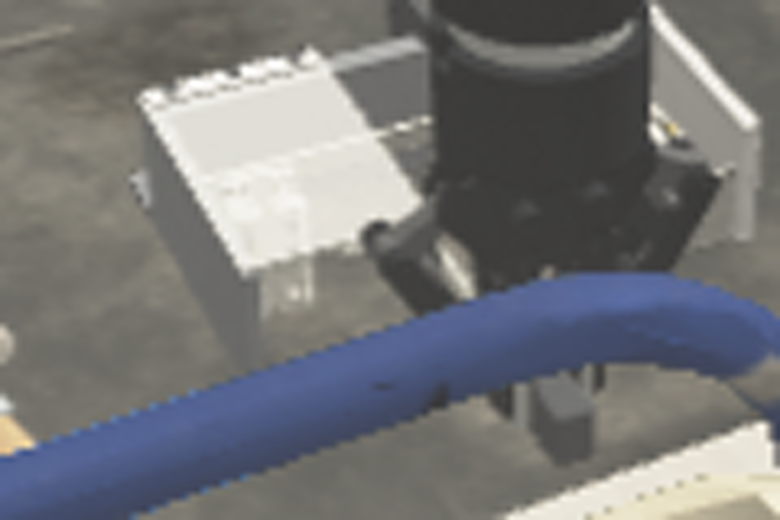

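View pics/top6c.png

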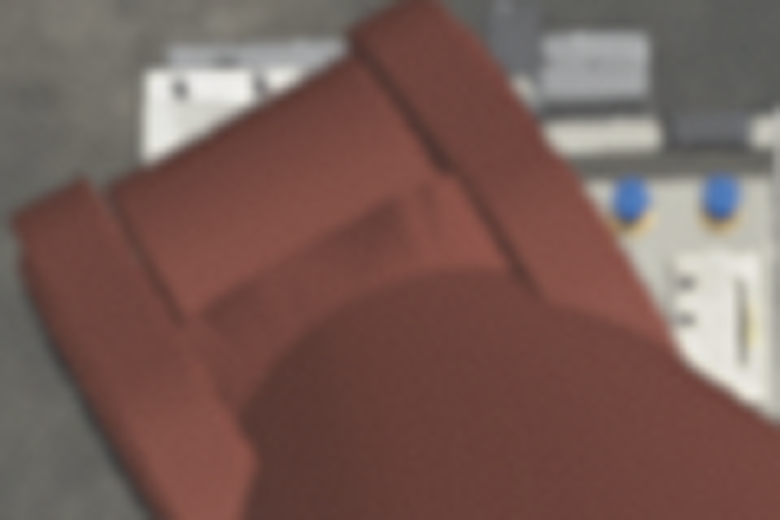

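Emit:
send_rows([
  [0.004,0.0005,0,0,0,0,-1],
  [0.005,0.0005,0,0,0,0,-1],
  [0.005,0,0,0,0,0,-1],
  [0.005,0,0,0,0,0,-1],
  [0.005,0,0,0,0,0,-1],
  [0.003,0,0,0,0,0,-1],
  [0,0,0,0,0,0,-1],
  [0,0,0,0,0,0,-1],
])

```text
time: 10.07
position: [0.5326, 0.3193, 0.0116]
ee_rot: [-0.706, 0.021, -0.023, 0.707]
ft_force: [0.1, 0.1, -1.6]
opening: 0.0164
```

```bash
python3 - <<'E'
from h import *
import cv2
plan((*W(-88,2),.011),1.511,8,-1); print(S(ctrl.get_state()["position"]))
for n in("scene",):
  a=cams.get_image(n)[:,:,::-1]; 
  a=a[175:255,220:340] if n=="top" else a[210:290,230:350]
  cv2.imwrite(f"pics/{n}7c.png",cv2.resize(a,None,fx=6.5,fy=6.5,interpolation=cv2.INTER_CUBIC))
E
```

```text
pos [0.5326 0.3193 0.0116] yaw 1.5078 t 10.07 F [ 0.1  0.1 -1.6] op 0.0164 rows needed 8 rv [-0.001 -0.003  0.002] d [ 0.0019  0.0388 -0.0006]
[-0.0001, 0.0001, 0.0049, -0.0002, -0.0004, 0.0003, -1]
[-0.0001, 0.0001, 0.0049, -0.0002, -0.0004, 0.0003, -1]
[-0.0001, 0.0001, 0.0049, -0.0002, -0.0004, 0.0003, -1]
[-0.0001, 0.0001, 0.0049, -0.0002, -0.0004, 0.0003, -1]
[-0.0001, 0.0001, 0.0049, -0.0002, -0.0004, 0.0003, -1]
[-0.0001, 0.0001, 0.0049, -0.0002, -0.0004, 0.0003, -1]
[-0.0001, 0.0001, 0.0049, -0.0002, -0.0004, 0.0003, -1]
[-0.0001, 0.0001, 0.0049, -0.0002, -0.0004, 0.0003, -1]
[-87.55334113 -36.84150301]
```

View pics/scene7c.png

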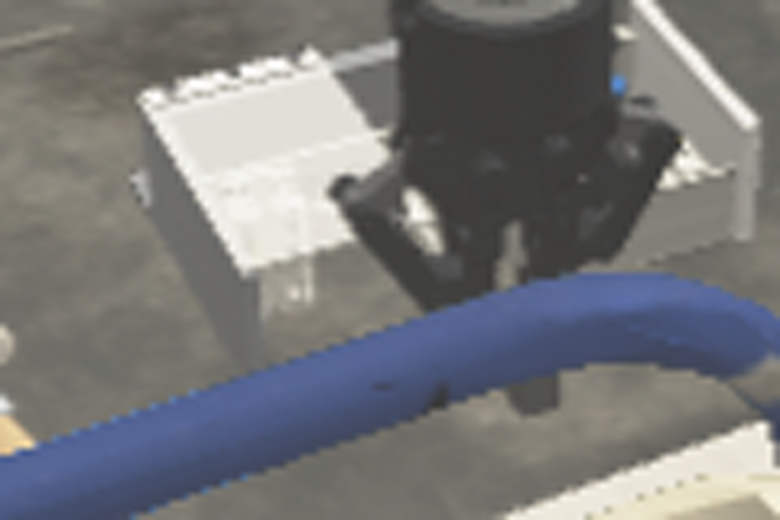

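Emit:
send_rows([
  [0,0,0.004,0,0,0,-1],
  [0,0,0.005,0,0,0,-1],
  [0,0,0.005,0,0,0,-1],
  [0,0,0.005,0,0,0,-1],
  [0,0,0.005,0,0,0,-1],
  [0,0,0.005,0,0,0,-1],
  [0,0,0.004,0,0,0,-1],
  [0,0,0,0,0,0,-1],
])

```text
time: 10.78
position: [0.5336, 0.3567, 0.0117]
ee_rot: [-0.706, 0.021, -0.022, 0.707]
ft_force: [0.0, -0.3, -1.2]
opening: 0.0164
```

```bash
python3 - <<'E'
from h import *
import cv2
plan((*W(-110,1),.011),1.511,1,-1); print(S(ctrl.get_state()["position"]))
for n in("scene",):
  a=cams.get_image(n)[:,:,::-1]; 
  a=a[210:290,230:350]
  cv2.imwrite(f"pics/{n}8c.png",cv2.resize(a,None,fx=6.5,fy=6.5,interpolation=cv2.INTER_CUBIC))
E
```

```text
pos [0.5336 0.3567 0.0117] yaw 1.5092 t 10.78 F [ 0.  -0.3 -1.2] op 0.0164 rows needed 1 rv [-0.001 -0.002  0.002] d [-0.0212  0.0017 -0.0007]
[-0.0212, 0.0006, 0.0004, -0.0015, -0.0018, 0.0016, -1]
[-88.76302906   0.57975587]
```

View pics/scene8c.png

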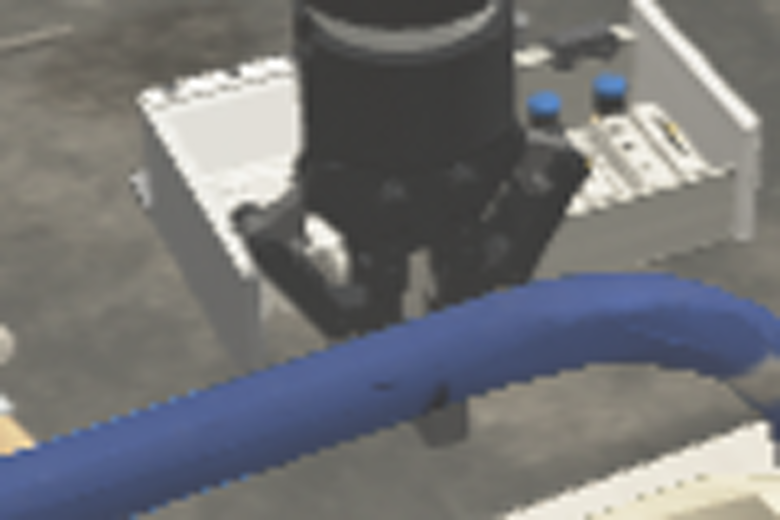

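Emit:
send_rows([
  [-0.003,0,0,0,0,0,-1],
  [-0.004,0,0,0,0,0,-1],
  [-0.004,0,0,0,0,0,-1],
  [-0.004,0,0,0,0,0,-1],
  [-0.004,0,0,0,0,0,-1],
  [-0.004,0,0,0,0,0,-1],
  [-0.004,0,0,0,0,0,-1],
  [-0.004,0,0,0,0,0,-1],
])

```text
time: 11.5
position: [0.5004, 0.3574, 0.0117]
ee_rot: [-0.706, 0.021, -0.023, 0.707]
ft_force: [1.0, 0.1, -1.8]
opening: 0.0167
```

```bash
python3 - <<'E'
from h import *
import cv2
plan((*W(-186,1),.011),1.511,1,-1); print(S(ctrl.get_state()["position"]))
for n in("scene",):
  a=cams.get_image(n)[:,:,::-1]; 
  a=a[210:290,230:350]
  cv2.imwrite(f"pics/{n}9c.png",cv2.resize(a,None,fx=6.5,fy=6.5,interpolation=cv2.INTER_CUBIC))
E
```

```text
pos [0.5004 0.3574 0.0117] yaw 1.5076 t 11.5 F [ 1.   0.1 -1.8] op 0.0167 rows needed 2 rv [-0.001 -0.003  0.003] d [-0.0638  0.0056 -0.0007]
[-0.032, 0.0003, 0.0008, -0.0005, -0.0017, 0.0013, -1]
[-121.93778948   -0.73828471]
```

View pics/scene9c.png

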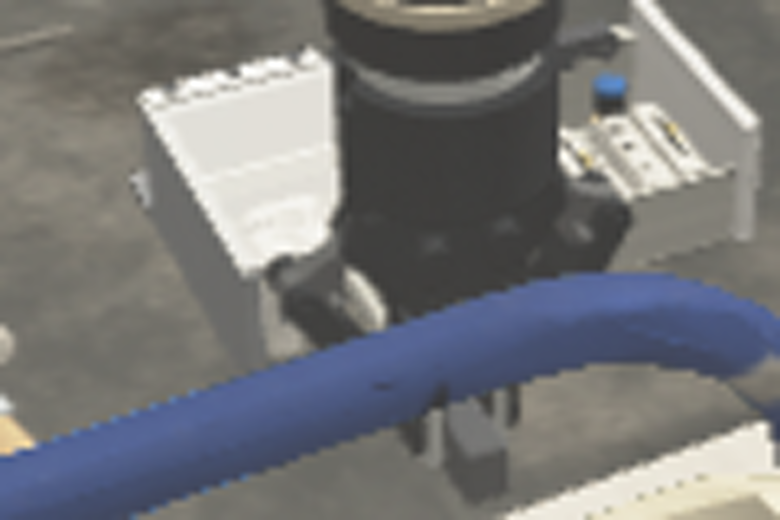

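Emit:
send_rows([
  [-0.004,0,0,0,0,0,-1],
  [-0.005,0,0.0005,0,0,0,-1],
  [-0.005,0,0,0,0,0,-1],
  [-0.005,0,0.0005,0,0,0,-1],
  [-0.005,0,0,0,0,0,-1],
  [-0.005,0,0.0005,0,0,0,-1],
  [-0.005,0,0,0,0,0,-1],
  [-0.004,0,0,0,0,0,-1],
])

```text
time: 12.22
position: [0.4582, 0.3616, 0.0117]
ee_rot: [-0.707, 0.021, -0.023, 0.707]
ft_force: [0.8, -0.2, -1.5]
opening: 0.0166
```

```bash
python3 - <<'E'
from h import *
import cv2
plan((*W(-186,1),.011),1.511,1,-1); print(S(ctrl.get_state()["position"]))
for n in("scene",):
  a=cams.get_image(n)[:,:,::-1]; 
  a=a[210:290,230:350]
  cv2.imwrite(f"pics/{n}10c.png",cv2.resize(a,None,fx=6.5,fy=6.5,interpolation=cv2.INTER_CUBIC))
E
```

```text
pos [0.4582 0.3616 0.0117] yaw 1.5077 t 12.22 F [ 0.8 -0.2 -1.5] op 0.0166 rows needed 1 rv [-0.001 -0.003  0.002] d [-0.0216  0.0013 -0.0007]
[-0.0216, 0.0006, -0.0001, -0.0008, -0.0033, 0.0024, -1]
[-164.38104732    0.98767401]
```

View pics/scene10c.png

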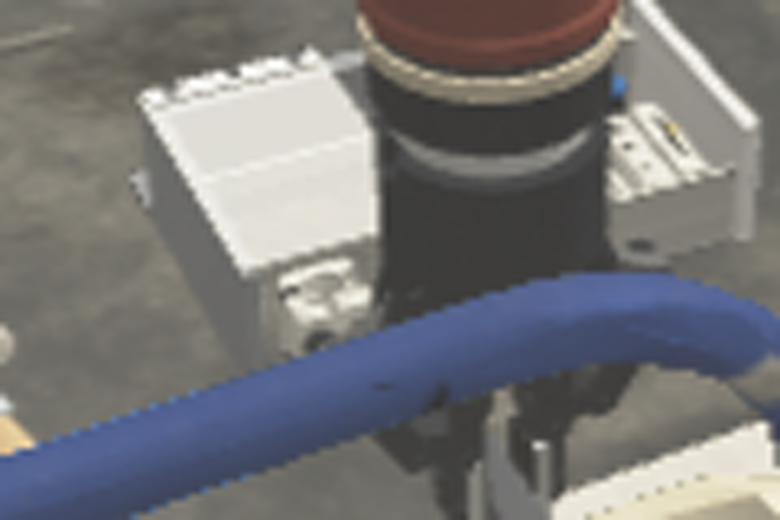

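Emit:
send_rows([
  [-0.003,0,0,0,0,0,-1],
  [-0.004,0,0.0,0,0,0,-1],
  [-0.004,0,0,0,0,0,-1],
  [-0.004,0,0.0,0,0,0,-1],
  [-0.003,0,0,0,0,0,-1],
  [-0.002,0,0,0,0,0,-1],
  [-0.001,0,0,0,0,0,-1],
  [0,0,0,0,0,0,-1],
])

```text
time: 12.93
position: [0.4341, 0.3632, 0.0117]
ee_rot: [-0.707, 0.021, -0.023, 0.707]
ft_force: [0.2, 0.8, -1.5]
opening: 0.0163
```

```bash
python3 - <<'E'
from h import *
import cv2
plan((*W(-178,1),.011),1.511,1,-1); print(S(ctrl.get_state()["position"]))
for n in("scene",):
  a=cams.get_image(n)[:,:,::-1]; 
  a=a[210:290,230:350]
  cv2.imwrite(f"pics/{n}11c.png",cv2.resize(a,None,fx=6.5,fy=6.5,interpolation=cv2.INTER_CUBIC))
E
```

```text
pos [0.4341 0.3632 0.0117] yaw 1.5082 t 12.93 F [ 0.2  0.8 -1.5] op 0.0163 rows needed 1 rv [-0.001 -0.003  0.002] d [ 0.0104 -0.0007 -0.0007]
[0.0105, 0.0008, -0.0001, -0.0007, -0.0028, 0.0022, -1]
[-188.46230063    1.10347775]
```

View pics/scene11c.png

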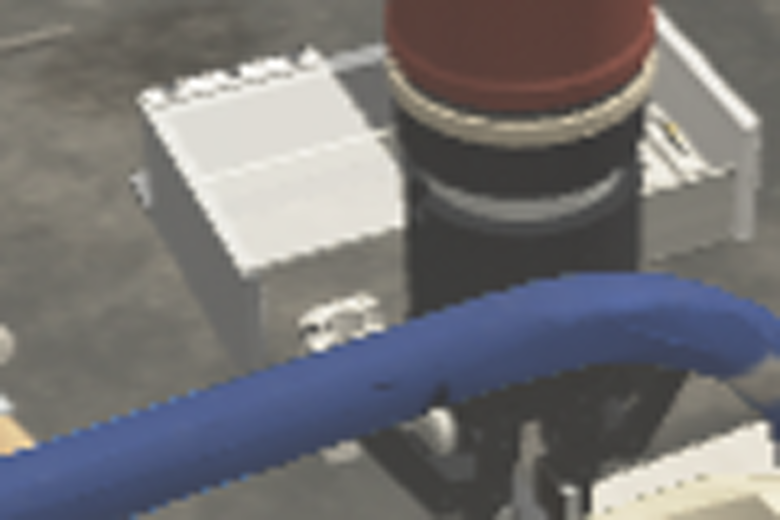

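```bash
python3 - <<'E'
from h import *
p=atz("scene",(230+343/6.5,210+322/6.5),.052);print(p,S(p)); print(W(-87,25), proj("scene",(*W(-87,25),.052)))
E
```

```text
[0.53484319 0.38390198 0.052     ] [-89.18453785  27.80414956]
[0.53685565 0.38097188] [283.54917452 258.679777  ]
```

Emit:
send_rows([
  [0.004,0,0,0,0,0,-1],
  [0.003,0,0.0,0,0,0,-1],
  [0,0,-0.003,0,0,0,-1],
  [0,0,-0.008,0,0,0,-1],
  [0,0,-0.01,0,0,0,-1],
  [0,0,-0.01,0,0,0,-1],
  [0,0,-0.01,0,0,0,-1],
  [0,0,-0.006,0,0,0,-1],
])

```text
time: 13.65
position: [0.4385, 0.3116, 0.0113]
ee_rot: [-0.707, 0.021, -0.022, 0.707]
ft_force: [0.7, -0.2, -1.4]
opening: 0.0166
```

Emit:
send_rows([
  [-0.004,0,-0.004,0,0,0,-1],
  [-0.005,0,-0.004,0,0,0,-1],
  [-0.004,0,-0.004,0,0,0,-1],
  [0,-0.006,-0.002,0,0,0,-1],
  [0,-0.014,0,0,0,0,-1],
  [0,-0.018,0,0,0,0,-1],
  [0,-0.018,0,0,0,0,-1],
  [0,-0.018,0,0,0,0,-1],
])

```text
time: 14.32
position: [0.4187, 0.2931, 0.0861]
ee_rot: [0.708, -0.025, 0.02, -0.706]
ft_force: [0.6, 0.0, -0.6]
opening: 0.0162
```

```bash
python3 - <<'E'
from h import *
import cv2
print(S(ctrl.get_state()["position"]))
plan((.454,.2135,.085),-.11,16,-1); 
for n in("scene",):
  a=cams.get_image(n)[:,:,::-1]; 
  a=a[180:300,230:390]
  cv2.imwrite(f"pics/{n}12c.png",cv2.resize(a,None,fx=5,fy=5,interpolation=cv2.INTER_CUBIC))
E
```

```text
[-199.71972856  -69.83792394]
pos [0.4187 0.2931 0.0861] yaw 1.5074 t 14.32 F [ 0.6  0.  -0.6] op 0.0162 rows needed 16 rv [ 0.008  1.617 -0.002] d [ 0.0353 -0.0796 -0.0011]
[0.0025, 0.0001, -0.0048, 0.0005, 0.1011, -0.0001, -1]
[0.003, 0.0001, -0.0045, 0.0005, 0.1011, -0.0001, -1]
[0.0034, 0.0001, -0.0042, 0.0005, 0.1011, -0.0001, -1]
[0.0038, 0.0001, -0.0038, 0.0005, 0.1011, -0.0001, -1]
[0.0042, 0.0001, -0.0034, 0.0005, 0.1011, -0.0001, -1]
[0.0045, 0.0001, -0.003, 0.0005, 0.1011, -0.0001, -1]
[0.0048, 0.0001, -0.0025, 0.0005, 0.1011, -0.0001, -1]
[0.005, 0.0001, -0.002, 0.0005, 0.1011, -0.0001, -1]
[0.0052, 0.0001, -0.0015, 0.0005, 0.1011, -0.0001, -1]
[0.0054, 0.0001, -0.001, 0.0005, 0.1011, -0.0001, -1]
[0.0054, 0.0001, -0.0004, 0.0005, 0.1011, -0.0001, -1]
[0.0054, 0.0001, 0.0001, 0.0005, 0.1011, -0.0001, -1]
[0.0054, 0.0001, 0.0007, 0.0005, 0.1011, -0.0001, -1]
[0.0053, 0.0001, 0.0012, 0.0005, 0.1011, -0.0001, -1]
[0.0052, 0.0001, 0.0017, 0.0005, 0.1011, -0.0001, -1]
[0.005, 0.0001, 0.0023, 0.0005, 0.1011, -0.0001, -1]
```

View pics/scene12c.png

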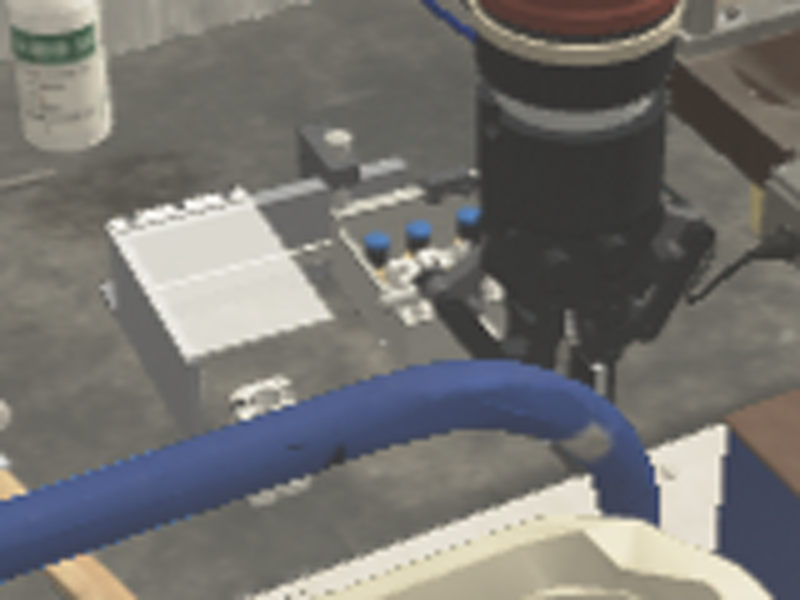

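Emit:
send_rows([
  [0.0025,0,-0.005,0,0.1,0,-1],
  [0.003,0,-0.0045,0.001,0.1,0,-1],
  [0.0035,0,-0.004,0.001,0.1,0,-1],
  [0.004,0,-0.004,0.001,0.1,0,-1],
  [0.004,0,-0.0035,0.001,0.1,0,-1],
  [0.0045,0,-0.003,0.001,0.1,0,-1],
  [0.005,0,-0.0025,0.001,0.1,0,-1],
  [0.005,0,-0.002,0.001,0.1,0,-1],
])

```text
time: 15.03
position: [0.4399, 0.2561, 0.0947]
ee_rot: [-0.633, 0.303, -0.306, 0.643]
ft_force: [0.1, 0.5, -1.2]
opening: 0.0167
```

Emit:
send_rows([
  [0.005,0,-0.0015,0,0.1,0,-1],
  [0.0055,0,-0.001,0,0.1,0,-1],
  [0.0055,0,-0.0005,0,0.1,0,-1],
  [0.0055,0,0,0,0.1,0,-1],
  [0.0055,0,0.0005,0,0.1,0,-1],
  [0.0055,0,0.001,0,0.1,0,-1],
  [0.005,0,0.0015,0,0.1,0,-1],
  [0.005,0,0.0025,0,0.08,0,-1],
])

```text
time: 15.7
position: [0.456, 0.215, 0.0964]
ee_rot: [-0.458, 0.534, -0.533, 0.47]
ft_force: [-0.1, -0.7, -1.3]
opening: 0.0164
```

```bash
python3 - <<'E'
from h import *
import cv2
plan((.454,.2135,.009),-.11,8,-1); 
for n in("top",):
  a=cams.get_image(n)[:,:,::-1]; 
  a=a[160:330,180:420]
  cv2.imwrite(f"pics/{n}13c.png",cv2.resize(a,None,fx=3.3,fy=3.3,interpolation=cv2.INTER_CUBIC))
E
```

```text
pos [0.456  0.215  0.0964] yaw -0.1384 t 15.7 F [-0.1 -0.7 -1.3] op 0.0164 rows needed 8 rv [-0.011 -0.028 -0.014] d [-0.002  -0.0015 -0.0874]
[0.0004, 0.0109, -0.0003, -0.0014, -0.0035, -0.0017, -1]
[0.0003, 0.0109, -0.0003, -0.0014, -0.0035, -0.0017, -1]
[0.0003, 0.0109, -0.0003, -0.0014, -0.0035, -0.0017, -1]
[0.0003, 0.0109, -0.0003, -0.0014, -0.0035, -0.0017, -1]
[0.0003, 0.0109, -0.0003, -0.0014, -0.0035, -0.0017, -1]
[0.0003, 0.0109, -0.0003, -0.0014, -0.0035, -0.0017, -1]
[0.0002, 0.0109, -0.0003, -0.0014, -0.0035, -0.0017, -1]
[0.0002, 0.0109, -0.0002, -0.0014, -0.0035, -0.0017, -1]
```

View pics/top13c.png

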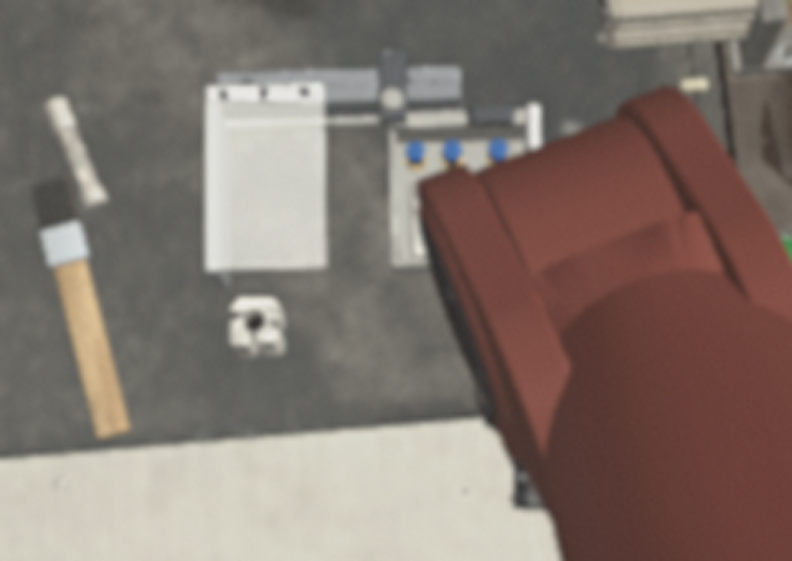

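Emit:
send_rows([
  [0.0005,0.011,0,-0.002,-0.004,-0.002,-1],
  [0.0005,0.011,0,-0.002,-0.004,-0.002,-1],
  [0.0005,0.011,0,-0.002,-0.004,-0.002,-1],
  [0,0.011,0,-0.002,-0.004,-0.002,-1],
  [0,0.011,0,-0.002,-0.004,-0.002,-1],
  [0,0.011,0,0,-0.004,-0.002,-1],
  [0,0.008,0,0,0,0,-1],
  [0,0.004,0,0,0,0,-1],
])

```text
time: 16.42
position: [0.4552, 0.215, 0.0103]
ee_rot: [-0.475, 0.524, -0.523, 0.476]
ft_force: [-0.6, 0.9, -0.7]
opening: 0.0164
```

```bash
python3 - <<'E'
from h import *
plan((.454,.2135,.008),-.11,1,-1) 
E
```

```text
pos [0.4552 0.215  0.0103] yaw -0.096 t 16.42 F [-0.6  0.9 -0.7] op 0.0164 rows needed 1 rv [-0.001  0.014 -0.001] d [-0.0012 -0.0015 -0.0023]
[0.0016, 0.0023, -0.0011, -0.0005, 0.014, -0.001, -1]
```

Lower 2 mm more and open.

Emit:
send_rows([
  [0,0.0015,0,0,0,0,-1],
  [0,0.001,0,0,0,0,-1],
  [0,0,0,0,0,0,-0.6],
  [0,0,0,0,0,0,-0.4],
  [0,0,0,0,0,0,0],
  [0,0,0,0,0,0,0.2],
  [0,0,0,0,0,0,0.2],
  [0,0,0,0,0,0,0.2],
])

```text
time: 17.08
position: [0.4558, 0.2157, 0.0082]
ee_rot: [0.476, -0.522, 0.523, -0.478]
ft_force: [0.4, 0.1, -0.7]
opening: 0.0514
```

Emit:
send_rows([
  [0,-0.006,0,0,0,0,0.2],
  [0,-0.012,0,0,0,0,0.2],
  [0,-0.016,0,0,0,0,0.2],
  [0,-0.018,0,0,0,0,0.2],
  [0,-0.018,0,0,0,0,0.2],
  [0,-0.018,0,0,0,0,-0.5],
  [0,-0.018,0,0,0,0,-1],
  [0,-0.01,0,0,0,0,-1],
])

```text
time: 17.75
position: [0.4534, 0.2148, 0.1299]
ee_rot: [-0.477, 0.523, -0.522, 0.476]
ft_force: [-0.3, -0.0, -1.2]
opening: 0.0156
```

```bash
python3 - <<'E'
from h import *
import cv2
a=cams.get_image("scene")[:,:,::-1][180:300,300:460]
cv2.imwrite("pics/s14.png",cv2.resize(a,None,fx=5,fy=5,interpolation=cv2.INTER_CUBIC))
s=ctrl.get_state(); print(s["position"],s["opening"],s["ft_force"],s["joints"])
print(W(-30,-190))
E
```

```text
[0.45429964 0.21513111 0.13128926] 0.008117507853977779 [1.1990345  0.95748096 1.76612011] [ 2.96281746e-01  3.30518109e-01 -3.77981483e-01  8.61894999e-01
  6.71377509e-04  1.95845939e+00]
[0.58086082 0.16294082]
```

View pics/s14.png

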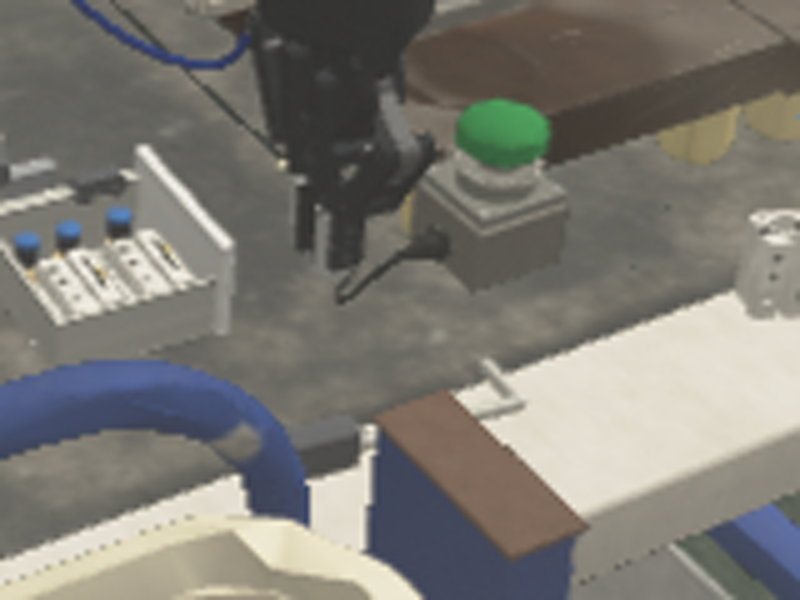

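```bash
python3 - <<'E'
from h import *
print(W(-36,-190))
plan((*W(-36,-190),.131),-.06,8,-1) 
E
```

```text
[0.57487162 0.1633006 ]
pos [0.4543 0.2151 0.1313] yaw -0.0914 t 17.8 F [1.2 1.  1.8] op 0.0081 rows needed 8 rv [-0.    -0.031 -0.001] d [ 0.1206 -0.0518 -0.0003]
[0.0051, 0.0, 0.0156, -0.0, -0.0039, -0.0001, -1]
[0.0051, 0.0, 0.0156, -0.0, -0.0039, -0.0001, -1]
[0.0052, 0.0, 0.0156, -0.0, -0.0039, -0.0001, -1]
[0.0053, 0.0, 0.0155, -0.0, -0.0039, -0.0001, -1]
[0.0053, 0.0, 0.0155, -0.0, -0.0039, -0.0001, -1]
[0.0054, 0.0, 0.0155, -0.0, -0.0039, -0.0001, -1]
[0.0054, 0.0, 0.0155, -0.0, -0.0039, -0.0001, -1]
[0.0055, 0.0, 0.0155, -0.0, -0.0039, -0.0001, -1]
```

Emit:
send_rows([
  [0.005,0,0.0155,0,-0.004,0,-1],
  [0.005,0,0.0155,0,-0.004,0,-1],
  [0.005,0,0.0155,0,-0.004,0,-1],
  [0.005,0,0.0155,0,-0.004,0,-1],
  [0.0055,0,0.0155,0,-0.004,0,-1],
  [0.0055,0,0.0155,0,-0.004,0,-1],
  [0.0055,0,0.0145,0,-0.004,0,-1],
  [0.0055,0,0.01,0,-0.004,0,-1],
])

```text
time: 18.47
position: [0.5705, 0.1633, 0.1324]
ee_rot: [-0.486, 0.514, -0.513, 0.487]
ft_force: [-0.3, 0.1, 0.1]
opening: 0.0001
```

```bash
python3 - <<'E'
from h import *
plan((*W(-36,-190),.035),-.06,8,-1) 
E
```

```text
pos [0.5705 0.1633 0.1324] yaw -0.0544 t 18.47 F [-0.3  0.1  0.1] op 0.0001 rows needed 8 rv [-0.001  0.006 -0.002] d [ 0.0043 -0.     -0.0974]
[-0.0, 0.0122, 0.0005, -0.0001, 0.0007, -0.0002, -1]
[-0.0, 0.0122, 0.0005, -0.0001, 0.0007, -0.0002, -1]
[-0.0, 0.0122, 0.0005, -0.0001, 0.0007, -0.0002, -1]
[-0.0, 0.0122, 0.0005, -0.0001, 0.0007, -0.0002, -1]
[-0.0, 0.0122, 0.0005, -0.0001, 0.0007, -0.0002, -1]
[-0.0, 0.0122, 0.0005, -0.0001, 0.0007, -0.0002, -1]
[-0.0, 0.0122, 0.0005, -0.0001, 0.0007, -0.0002, -1]
[-0.0, 0.0122, 0.0005, -0.0001, 0.0007, -0.0002, -1]
```

Emit:
send_rows([
  [0,0.012,0.0,0,0,0,-1],
  [0,0.0125,0.0005,0,0,0,-1],
  [0,0.0125,0.0005,0,0,0,-1],
  [0,0.0125,0.0005,0,0,0,-1],
  [0,0.0125,0.0005,0,0,0,-1],
  [0,0.0125,0.0005,0,0,0,-1],
  [0,0.0125,0.0005,0,0.001,0,-1],
  [0,0.009,0,0,0.001,0,-1],
])

```text
time: 19.13
position: [0.5768, 0.1607, 0.0326]
ee_rot: [0.484, -0.514, 0.515, -0.487]
ft_force: [-1.2, 0.5, -0.3]
opening: 0.0002
```

```bash
python3 - <<'E'
from h import *
import cv2
s=ctrl.get_state(); print(s["position"],S(s["position"]))
plan((*W(-36,-170),.03),-.06,1,-1) 
a=cams.get_image("scene")[:,:,::-1][180:280,280:420]
cv2.imwrite("pics/s15.png",cv2.resize(a,None,fx=5.5,fy=5.5,interpolation=cv2.INTER_CUBIC))
E
```

```text
[0.57682902 0.16069289 0.03262964] [ -33.88974861 -192.48564205]
pos [0.5768 0.1607 0.0326] yaw -0.0583 t 19.13 F [-1.2  0.5 -0.3] op 0.0002 rows needed 1 rv [-0.003  0.002 -0.002] d [-0.0008  0.0226 -0.0026]
[-0.0225, 0.0027, -0.0021, -0.0033, 0.0017, -0.0021, -1]
```

View pics/s15.png

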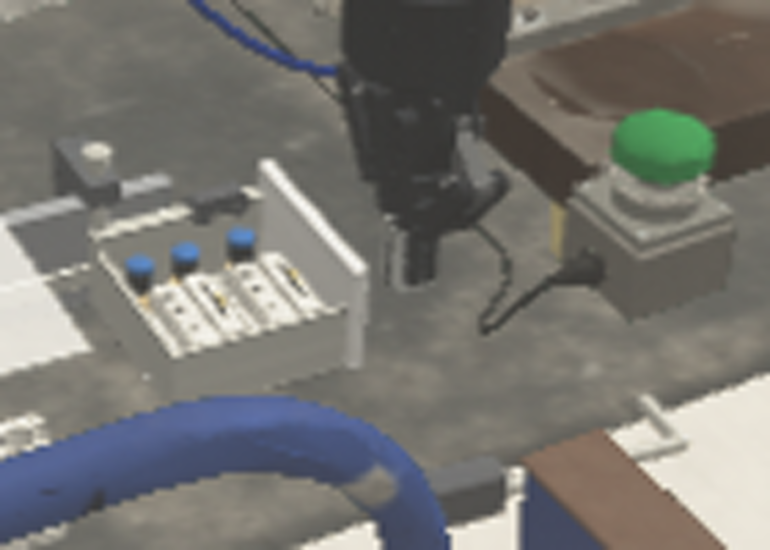

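Emit:
send_rows([
  [-0.003,0,0,0,0,0,-1],
  [-0.004,0,0,0,0,0,-1],
  [-0.004,0,0,0,0,0,-1],
  [-0.003,0,0,0,0,0,-1],
  [-0.003,0,0,0,0,0,-1],
  [-0.003,0,0,0,0,0,-1],
  [-0.003,0,0,0,0,0,-1],
  [-0.003,0,0,0,0,0,-1],
])

```text
time: 19.85
position: [0.5781, 0.1889, 0.0333]
ee_rot: [0.484, -0.514, 0.515, -0.486]
ft_force: [-0.0, -1.8, -2.1]
opening: 0.0004
```

```bash
python3 - <<'E'
from h import *
s=ctrl.get_state(); print(s["position"],S(s["position"]),s["ft_force"])
E
```

```text
[0.57809419 0.18891165 0.03330317] [ -34.31896969 -164.24180132] [-0.03282222 -1.8364574  -2.09875326]
```

Emit:
send_rows([
  [-0.004,0,0,0,0,0,-1],
  [-0.004,0,0,0,0,0,-1],
  [-0.004,0,0,0,0,0,-1],
  [-0.004,0,0,0,0,0,-1],
  [-0.004,0,0,0,0,0,-1],
  [-0.004,0,0,0,0,0,-1],
  [-0.004,0,0,0,0,0,-1],
  [-0.003,0,0,0,0,0,-1],
])

```text
time: 20.52
position: [0.5799, 0.2227, 0.0333]
ee_rot: [0.484, -0.514, 0.515, -0.486]
ft_force: [0.2, -2.0, -0.2]
opening: 0.0002
```

```bash
python3 - <<'E'
from h import *
import cv2
s=ctrl.get_state(); print(s["position"],S(s["position"]),s["ft_force"])
plan((*W(-34,-100),.033),-.06,1,-1) 
a=cams.get_image("scene")[:,:,::-1][180:280,260:400]
cv2.imwrite("pics/s16.png",cv2.resize(a,None,fx=5.5,fy=5.5,interpolation=cv2.INTER_CUBIC))
E
```

```text
[0.57990784 0.2227406  0.03334463] [ -34.53710285 -130.36497355] [ 0.18585261 -2.02618124 -0.16196629]
pos [0.5799 0.2227 0.0333] yaw -0.0587 t 20.52 F [ 0.2 -2.  -0.2] op 0.0002 rows needed 1 rv [-0.003  0.001 -0.   ] d [ 0.0024  0.0303 -0.0003]
[-0.0304, 0.0003, 0.0006, -0.0027, 0.0013, -0.0001, -1]
```

View pics/s16.png

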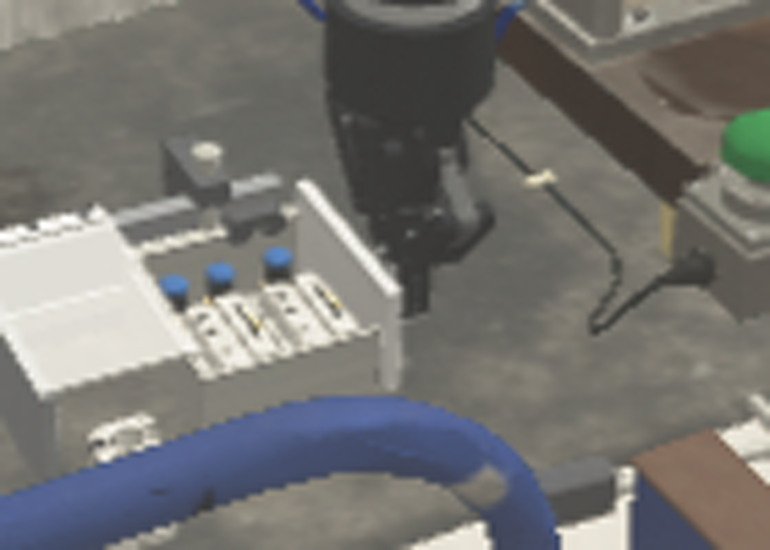

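Emit:
send_rows([
  [-0.002,0,0,0,0,0,-1],
  [-0.002,0,0,0,0,0,-1],
  [-0.002,0,0,0,0,0,-1],
  [-0.002,0,0,0,0,0,-1],
  [-0.002,0,0,0,0,0,-1],
  [-0.002,0,0,0,0,0,-1],
  [-0.002,0,0,0,0,0,-1],
  [-0.002,0,0,0,0,0,-1],
])

```text
time: 21.23
position: [0.5802, 0.2293, 0.0336]
ee_rot: [0.488, -0.511, 0.522, -0.479]
ft_force: [-1.7, -10.6, 4.0]
opening: -0.0001
```

Emit:
send_rows([
  [-0.002,0,0,0,0,0,-1],
  [-0.002,0,0,0,0,0,-1],
  [-0.002,0,0,0,0,0,-1],
  [-0.002,0,0,0,0,0,-1],
  [-0.002,0,0,0,0,0,-1],
  [-0.002,0,0,0,0,0,-1],
  [-0.002,0,0,0,0,0,-1],
  [-0.002,0,0,0,0,0,-1],
])

```text
time: 21.9
position: [0.58, 0.2286, 0.0339]
ee_rot: [0.493, -0.506, 0.531, -0.467]
ft_force: [-1.8, -10.7, 4.4]
opening: -0.0001
```

```bash
python3 - <<'E'
from h import *
s=ctrl.get_state(); print(s["position"],S(s["position"]),s["ft_force"],s["torque"])
plan((*W(-34,-100),.033),-.06,1,-1) 
E
```

```text
[0.5799547  0.22858541 0.03390351] [ -34.84080187 -124.52786226] [ -1.80235976 -10.68039662   4.41674815] [-1.98288457  0.25774392  0.00536249]
pos [0.58   0.2286 0.0339] yaw -0.0776 t 21.9 F [ -1.8 -10.7   4.4] op -0.0001 rows needed 1 rv [-0.    -0.018  0.051] d [ 0.0023  0.0244 -0.0009]
[-0.0246, -0.0004, 0.0004, -0.0001, -0.0177, 0.0513, -1]
```

Emit:
send_rows([
  [-0.002,0,0,0,-0.002,0.006,-1],
  [-0.002,0,0,0,-0.002,0.008,-1],
  [-0.0025,0,0,0,-0.002,0.008,-1],
  [-0.0025,0,0,0,-0.002,0.008,-1],
  [-0.0025,0,0,0,-0.002,0.008,-1],
  [-0.0025,0,0,0,-0.002,0.008,-1],
  [-0.0025,0,0,0,-0.002,0.008,-1],
  [-0.0025,0,0,0,-0.002,0.008,-1],
])

```text
time: 22.57
position: [0.58, 0.2296, 0.0336]
ee_rot: [0.487, -0.513, 0.523, -0.475]
ft_force: [-1.2, -13.0, 3.6]
opening: 0.0
```

```bash
python3 - <<'E'
from h import *
s=ctrl.get_state(); print(s["position"],S(s["position"]),s["ft_force"],s["torque"])
plan((*W(-34,-100),.033),-.06,1,-1) 
E
```

```text
[0.58002977 0.22958374 0.03357061] [ -34.82573283 -123.52683014] [ -1.15406828 -13.01906523   3.64137219] [-2.29402675  0.16594525  0.03987427]
pos [0.58   0.2296 0.0336] yaw -0.0737 t 22.57 F [ -1.2 -13.    3.6] op 0.0 rows needed 1 rv [ 0.002 -0.014  0.021] d [ 0.0022  0.0234 -0.0006]
[-0.0235, 0.0001, 0.0005, 0.0016, -0.0137, 0.0209, -1]
```

Emit:
send_rows([
  [-0.0028,0,0,0,-0.002,0.006,-1],
  [-0.003,0,0,0,-0.002,0.006,-1],
  [-0.003,0,0,0,-0.002,0.006,-1],
  [-0.003,0,0,0,-0.002,0.006,-1],
  [-0.003,0,0,0,-0.002,0.006,-1],
  [-0.003,0,0,0,-0.002,0.006,-1],
  [-0.003,0,0,0,-0.002,0.006,-1],
  [-0.002,0,0,0,-0.002,0.006,-1],
])

```text
time: 23.23
position: [0.58, 0.2297, 0.0335]
ee_rot: [0.485, -0.516, 0.52, -0.477]
ft_force: [-0.8, -8.2, 1.9]
opening: -0.0004
```

```bash
python3 - <<'E'
from h import *
s=ctrl.get_state(); print(s["position"],S(s["position"]),s["ft_force"],s["torque"])
plan((*W(-34,-100),.033),-.06,1,-1) 
E
```

```text
[0.57997193 0.22967791 0.03347356] [ -34.8891208  -123.43629578] [-0.77259699 -8.23720855  1.88003527] [-1.51442946e+00  7.38419288e-02 -5.07332677e-04]
pos [0.58   0.2297 0.0335] yaw -0.0735 t 23.23 F [-0.8 -8.2  1.9] op -0.0004 rows needed 1 rv [ 0.004 -0.013  0.012] d [ 0.0023  0.0233 -0.0005]
[-0.0235, 0.0002, 0.0006, 0.0039, -0.0135, 0.0123, -1]
```

Emit:
send_rows([
  [-0.003,0,0,0,-0.002,0.004,-1],
  [-0.0035,0,0,0,-0.002,0.004,-1],
  [-0.0035,0,0,0,-0.002,0.004,-1],
  [-0.0035,0,0,0,-0.002,0.004,-1],
  [-0.0035,0,0,0,-0.002,0.004,-1],
  [-0.0035,0,0,0,-0.002,0.004,-1],
  [-0.0035,0,0,0,-0.002,0.004,-1],
  [-0.0035,0,0,0,-0.002,0.004,-1],
])

```text
time: 23.9
position: [0.5799, 0.2297, 0.0336]
ee_rot: [0.49, -0.513, 0.524, -0.471]
ft_force: [-1.5, -17.7, 6.5]
opening: 0.0003
```

```bash
python3 - <<'E'
from h import *
s=ctrl.get_state(); print(s["position"],S(s["position"]),s["ft_force"],s["torque"])
plan((*W(-34,-100),.033),-.06,1,-1) 
E
```

```text
[0.57989395 0.22973531 0.03364382] [ -34.97039709 -123.3836828 ] [ -1.51765646 -17.72211885   6.51388245] [-3.31881252  0.309184    0.06636495]
pos [0.5799 0.2297 0.0336] yaw -0.0761 t 23.9 F [ -1.5 -17.7   6.5] op 0.0003 rows needed 1 rv [ 0.007 -0.016  0.029] d [ 0.0024  0.0233 -0.0006]
[-0.0234, -0.0, 0.0006, 0.0067, -0.016, 0.0294, -1]
```

```bash
python3 - <<'E'
from h import *
import cv2
for n in("top","scene"):
  a=cams.get_image(n)[:,:,::-1]; 
  a=a[160:300,200:400] if n=="top" else a[180:290,240:390]
  cv2.imwrite(f"pics/{n}17c.png",cv2.resize(a,None,fx=4 if n=="top" else 5.2,fy=4 if n=="top" else 5.2,interpolation=cv2.INTER_CUBIC))
E
```

View pics/top17c.png

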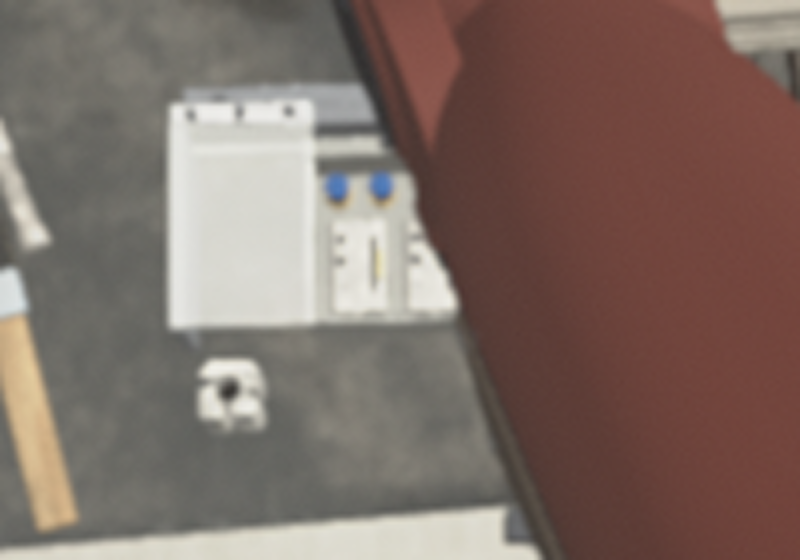

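View pics/scene17c.png

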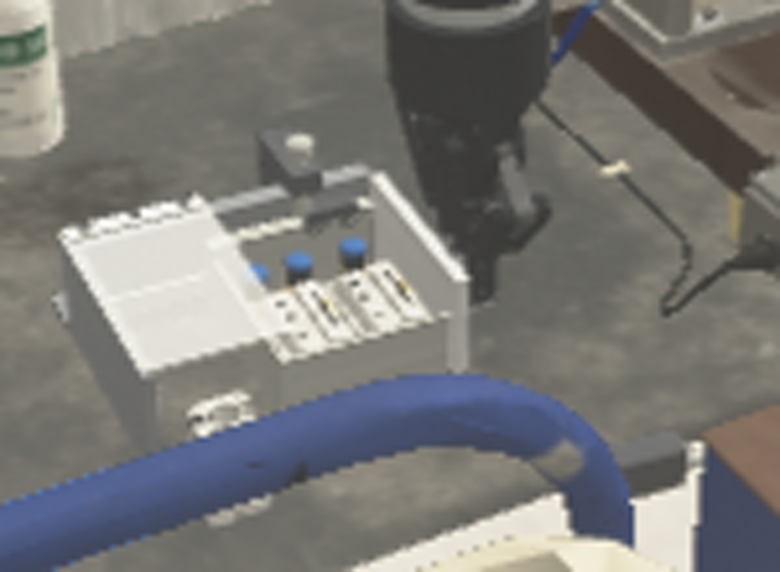

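Emit:
send_rows([
  [-0.004,0,0,0,-0.002,0.005,-1],
  [-0.0045,0,0,0,-0.002,0.005,-1],
  [-0.0045,0,0,0,-0.002,0.005,-1],
  [-0.0045,0,0,0,-0.002,0.005,-1],
  [-0.0045,0,0,0,-0.002,0.005,-1],
  [-0.002,0,0,0,-0.002,0.005,-1],
  [-0.002,0,0,0,-0.002,0.005,-1],
  [-0.002,0,0,0,0,0,-1],
])

```text
time: 24.67
position: [0.5797, 0.2288, 0.0338]
ee_rot: [0.493, -0.511, 0.528, -0.465]
ft_force: [-1.0, -11.3, 4.7]
opening: 0.0002
```

```bash
python3 - <<'E'
from h import *
s=ctrl.get_state(); print(s["position"],S(s["position"]),s["ft_force"],s["torque"])
plan((*W(-34,-100),.033),-.06,1,-1) 
E
```

```text
[0.5796566  0.22876723 0.03383303] [ -35.14926796 -124.36424914] [ -1.01413803 -11.27729754   4.71861118] [-1.92026745  0.18986074  0.09375315]
pos [0.5797 0.2288 0.0338] yaw -0.0819 t 24.67 F [ -1.  -11.3   4.7] op 0.0002 rows needed 1 rv [ 0.01  -0.022  0.045] d [ 0.0026  0.0243 -0.0008]
[-0.0244, -0.0003, 0.0006, 0.01, -0.0217, 0.0454, -1]
```

Emit:
send_rows([
  [-0.003,0,0,0,-0.002,0.006,-1],
  [-0.003,0,0,0,-0.002,0.006,-1],
  [-0.003,0,0,0,-0.002,0.006,-1],
  [-0.004,0,0,0,-0.002,0.006,-1],
  [-0.005,0,0,0,-0.002,0.006,-1],
  [-0.005,0,0,0,-0.002,0.006,-1],
  [-0.005,0,0,0,-0.002,0.006,-1],
  [-0.005,0,0,0,-0.002,0.006,-1],
])

```text
time: 25.33
position: [0.5795, 0.2295, 0.0339]
ee_rot: [0.495, -0.511, 0.531, -0.46]
ft_force: [-3.2, -23.4, 9.6]
opening: -0.0001
```

```bash
python3 - <<'E'
from h import *
s=ctrl.get_state(); print(s["position"],S(s["position"]),s["ft_force"],s["torque"])
plan((*W(-34,-100),.033),-.06,1,-1) 
E
```

```text
[0.57953927 0.22953394 0.03391475] [ -35.31236948 -123.60595311] [ -3.22256494 -23.43321088   9.58439959] [-4.56054934  0.51630566  0.09966751]
pos [0.5795 0.2295 0.0339] yaw -0.0867 t 25.33 F [ -3.2 -23.4   9.6] op -0.0001 rows needed 1 rv [ 0.013 -0.026  0.056] d [ 0.0027  0.0235 -0.0009]
[-0.0236, -0.0004, 0.0007, 0.0132, -0.0263, 0.0558, -1]
```

```bash
python3 - <<'E'
from h import *
for c in ((467,280),(376,172)):
  p=atz("scene",(240+c[0]/5.2,180+c[1]/5.2),.064);print(p,S(p))
# reference from start
for px in ((200+583/4,190+157/4),(200+514/4,190+77/4)):
  p=atz("scene",px,.064);print("start",p,S(p))
E
```

```text
[0.55720864 0.24459465 0.064     ] [ -58.50590996 -109.91138429]
[0.66034307 0.2399805  0.064     ] [  44.71961538 -108.33287397]
start [0.55523436 0.1994249  0.064     ] [ -57.76808528 -155.11823609]
start [0.65622375 0.19287781 0.064     ] [  43.43217402 -155.59781168]
```

Emit:
send_rows([
  [0.001,0,0,0.003,-0.006,0.012,-1],
  [0.002,0,0,0.003,-0.006,0.012,-1],
  [0.002,0,0,0.003,-0.006,0.012,-1],
  [0.002,0,0,0.003,-0.006,0.012,-1],
  [0.001,0,0,0,0,0.006,-1],
  [0,0,0,0,0,0,-1],
  [0,0,0,0,0,0,-1],
  [0,0,0,0,0,0,-1],
])

```text
time: 26.0
position: [0.5794, 0.2203, 0.0348]
ee_rot: [-0.483, 0.516, -0.515, 0.485]
ft_force: [0.0, -0.5, 0.2]
opening: 0.0
```

```bash
python3 - <<'E'
from h import *
s=ctrl.get_state(); print(s["position"],S(s["position"]),s["ft_force"],s["torque"])
plan((*W(-34,-120),.033),-.06,1,-1) 
E
```

```text
[0.57935921 0.22028283 0.03477847] [ -34.93736798 -132.85121192] [ 0.04020836 -0.45107767  0.16485436] [-0.00371913 -0.03219136  0.0583178 ]
pos [0.5794 0.2203 0.0348] yaw -0.0623 t 26.0 F [ 0.  -0.5  0.2] op 0.0 rows needed 1 rv [-0.    -0.002 -0.003] d [ 0.0017  0.0128 -0.0018]
[-0.0128, 0.0018, 0.0009, -0.0004, -0.0023, -0.0028, -1]
```

Emit:
send_rows([
  [-0.003,0,0,0,0,0,-1],
  [-0.003,0,0,0,0,0,-1],
  [-0.002,0,0,0,0,0.002,-1],
  [-0.003,0,0,0,0,0.003,-1],
  [-0.004,0,0,0,0,0.006,-1],
  [-0.005,0,0,0,0,0.01,-1],
  [-0.0055,0,0,0,0,0.012,-1],
  [-0.006,0,0,0,0,0.012,-1],
])

```text
time: 26.67
position: [0.5809, 0.2484, 0.0345]
ee_rot: [-0.474, 0.525, -0.507, 0.493]
ft_force: [0.9, -7.0, -0.8]
opening: -0.0002
```

```bash
python3 - <<'E'
from h import *
s=ctrl.get_state(); print(s["position"],S(s["position"]),s["ft_force"],s["torque"])
plan((*W(-34,-120),.033),-.06,1,-1) 
E
```

```text
[0.5809093  0.24843435 0.03454621] [ -35.07814807 -104.65740077] [ 0.89142356 -7.00923533 -0.84420781] [-1.50678509 -0.07539412 -0.00839263]
pos [0.5809 0.2484 0.0345] yaw -0.0647 t 26.67 F [ 0.9 -7.  -0.8] op -0.0002 rows needed 1 rv [ 0.    -0.005 -0.036] d [ 0.0002 -0.0154 -0.0015]
[0.0154, 0.001, 0.0012, 0.0001, -0.0047, -0.0361, -1]
```

Emit:
send_rows([
  [-0.0025,0,0,0,0,-0.006,-1],
  [-0.0025,0,0,0,0,-0.006,-1],
  [-0.0025,0,0,0,0,-0.006,-1],
  [-0.0025,0,0,0,0,-0.006,-1],
  [-0.0025,0,0,0,0,-0.004,-1],
  [-0.0025,0,0,0,0,-0.002,-1],
  [-0.0025,0,0,0,0,0,-1],
  [-0.0025,0,0,0,0,0,-1],
])

```text
time: 27.33
position: [0.5818, 0.2662, 0.0348]
ee_rot: [0.484, -0.515, 0.517, -0.482]
ft_force: [-1.4, -19.6, 8.9]
opening: -0.0
```

```bash
python3 - <<'E'
from h import *
s=ctrl.get_state(); print(s["position"],S(s["position"]),s["ft_force"],s["torque"])
plan((*W(-34,-120),.033),-.06,1,-1) 
E
```

```text
[0.58183428 0.26617423 0.03484271] [-35.218579   -86.89397753] [ -1.37803434 -19.5697395    8.94967927] [-3.9947387   0.31836284  0.04673445]
pos [0.5818 0.2662 0.0348] yaw -0.0668 t 27.33 F [ -1.4 -19.6   8.9] op -0.0 rows needed 1 rv [ 0.    -0.007  0.004] d [-0.0008 -0.0331 -0.0018]
[0.0331, 0.002, 0.0014, 0.0003, -0.0068, 0.0045, -1]
```

Emit:
send_rows([
  [-0.003,0,0,0,0,0,-1],
  [-0.003,0,0,0,0,0.002,-1],
  [-0.003,0,0,0,0,0.002,-1],
  [0,0,0,0,0,0,-1],
  [0.003,0,0,0,0,0,-1],
  [0.006,0,0,0,0,0,-1],
  [0.01,0,0,0,0,0,-1],
  [0.012,0,0,0,0,0,-1],
])

```text
time: 28.0
position: [0.5794, 0.2349, 0.0356]
ee_rot: [0.487, -0.513, 0.522, -0.477]
ft_force: [0.4, -0.1, -0.4]
opening: -0.0002
```

Emit:
send_rows([
  [0.015,0,0,0,0,0,-1],
  [0.02,-0.005,0,0,0,0,-1],
  [0.02,-0.015,0,0,0,0,-1],
  [0.02,-0.03,0,0,0,0,-1],
  [0.02,-0.03,0,0,0,0,-1],
  [0.025,-0.03,0,0,0,0,-1],
  [0.03,-0.03,0,0,0,0,-1],
  [0.03,-0.02,0,0,0,0,-1],
])

```text
time: 28.67
position: [0.5598, 0.0464, 0.1975]
ee_rot: [0.491, -0.515, 0.518, -0.475]
ft_force: [1.1, -0.5, 0.3]
opening: 0.0001
```

Emit:
send_rows([
  [0.03,0,0,0,0,0,-1],
  [0.035,0,0,0,0,0,-1],
  [0.035,0,0,0,0,0,-1],
  [0.035,0,0,0,0,0,-1],
  [0.035,0,0,0,0,0,-1],
  [0.03,0,0,0,0,0,-1],
  [0.02,0,0,0,0,0,-1],
  [0,0,0,0,0,0,-1],
])

```text
time: 29.33
position: [0.5396, -0.1972, 0.2104]
ee_rot: [0.486, -0.513, 0.525, -0.475]
ft_force: [0.1, 0.4, 0.3]
opening: -0.0001
```

```bash
python3 - <<'E'
from h import *
import cv2
for n in("top","scene"):
  a=cams.get_image(n)[:,:,::-1]; cv2.imwrite(f"pics/{n}18.png",a)
  q=[(d["conf"],d["centre"]) for d in cams.spot_point(n,"drawer_front")]; print(n,q)
  print([(d["conf"],d["centre"]) for d in cams.spot_point(n,"brush_center")],[(d["conf"],d["centre"]) for d in cams.spot_point(n,"spare_body_center")])
  a=a[160:300,180:380] if n=="top" else a[180:290,240:390]
  cv2.imwrite(f"pics/{n}18c.png",cv2.resize(a,None,fx=4 if n=="top" else 5.2,fy=4 if n=="top" else 5.2,interpolation=cv2.INTER_CUBIC))
E
```

```text
top [(0.95, [304.2, 218.0]), (0.68, [257.9, 264.3])]
[(0.57, [203.2, 250.8])] [(0.87, [476.6, 280.5])]
scene [(0.69, [307.1, 233.2])]
[(0.62, [233.4, 284.5])] [(0.56, [455.9, 235.6])]
```

View pics/top18c.png

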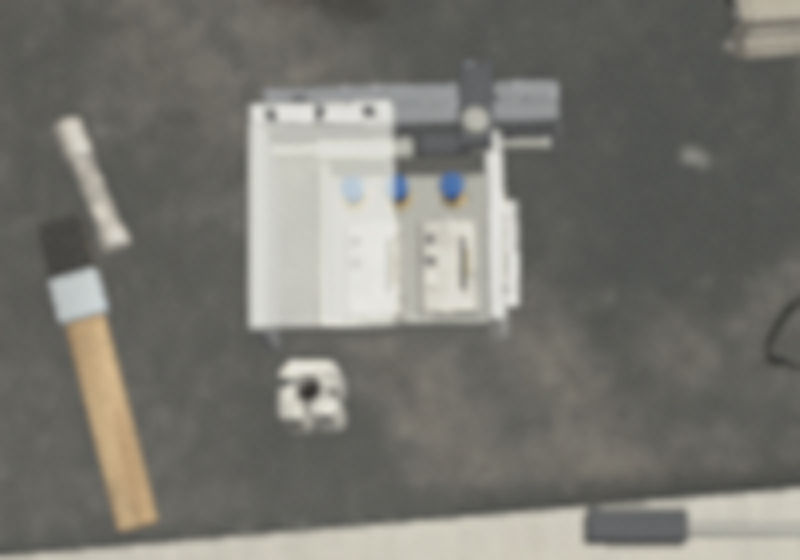

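View pics/scene18c.png

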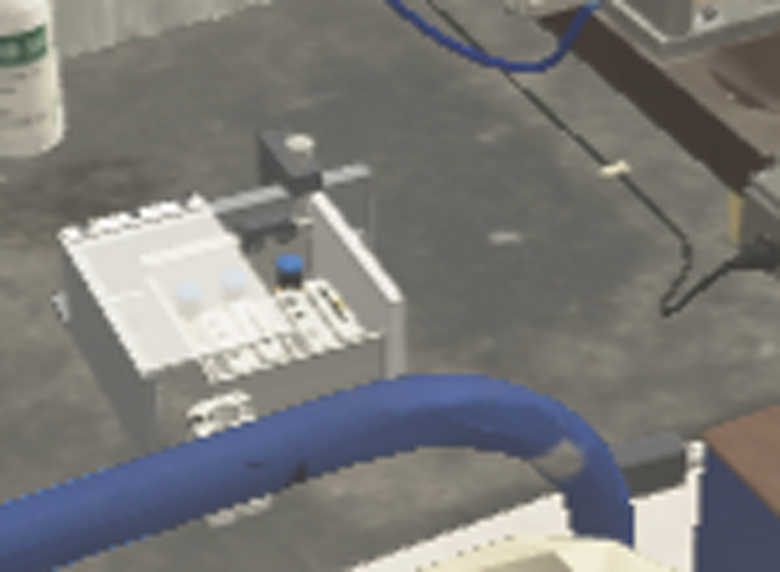

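```bash
python3 - <<'E'
from h import *
import cv2
c=lambda x,y:(180+x/4,160+y/4)
for p in (c(506,316),c(500,140),c(489,140)):
  w=atz("top",p,.064);print("front",w,S(w))
for q in ((400,300),(316,200)):
  w=atz("scene",(240+q[0]/5.2,180+q[1]/5.2),.064);print("front sc",w,S(w))
w=atz("top",c(312,390),.052);print("body",w,S(w))
print("pin top view @.106/.1015",S(atz("top",c(475,119),.106)))
a=cv2.imread("pics/scene18.png")[195:240,280:325];b=cv2.imread("pics/scene0.png")[195:240,280:325]
d=cv2.imread("pics/scene7c.png")
z=lambda i:cv2.resize(i,(390,390),interpolation=cv2.INTER_NEAREST)
cv2.imwrite("pics/cmp.png",np.hstack([z(b),z(a)]))
print(ctrl.get_state()["time"],proj("scene",(*W(45,-55),.106)),proj("scene",(*W(45,-55),.1015)))
E
```

```text
front [0.5644824  0.27632834 0.064     ] [-53.14812152 -77.7986312 ]
front [0.66014119 0.27182743 0.064     ] [ 42.60842577 -76.5553575 ]
front [0.66063599 0.27764497 0.064     ] [ 42.75349178 -70.71860985]
front sc [0.55828699 0.28041166 0.064     ] [-59.57723069 -74.09416006]
front sc [0.65210445 0.27831252 0.064     ] [ 34.19727601 -70.56385381]
body [0.53621494 0.38071147 0.052     ] [-87.62394961  24.7016376 ]
pin top view @.106/.1015 [ 41.25266613 -64.69455623]
29.7333 [293.13340772 204.19499453] [293.19418016 205.67629199]
```

View pics/cmp.png

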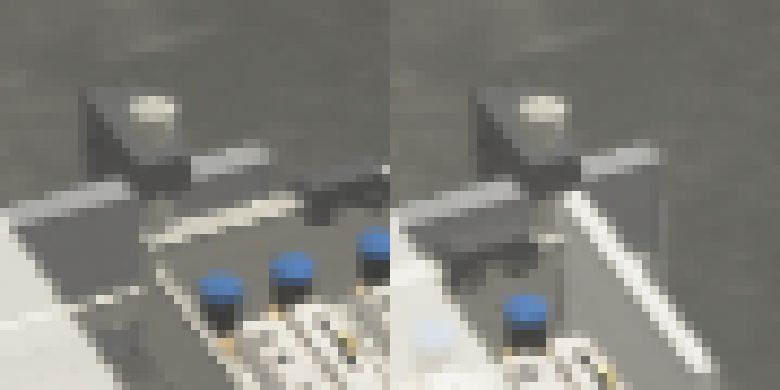

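```bash
python3 -c "
from rig import ctrl
print(ctrl.get_state()['dq'].round(4)); print(ctrl.sign_off())"
```

```text
[-0.0012  0.0028  0.0026 -0.0009 -0.0011  0.0007]
the job is handed in; nothing more can be done
None
```

The valve body is out from under the guard and standing upright, the drawer is home with the spring pin down, and I handed the job in at about 30 s of the 64 s. No verdict was returned.

**What I did:** I put the hook behind the fallen valve body and drew it out through the open side of the guard. I then laid the rod back where it had been and let it go. With the fingers shut, I pushed the drawer home by the near side of its front.

**Last checks:**
- **Valve body:** it stands upright at station x of about -88 mm, where the limit is -68 mm.
- **Drawer:** the cameras put the opening at about 18–25 mm, under the 32 mm limit. The finger stopped hard about 37 mm past the point where the striker met the pin. That push was the second-highest wrist reading, about 20 N.
- **Pin:** its head is at the same pixel as at the start, and the striker has gone past it.
- **Bystanders:** the brush and the spare valve body were found within a few pixels of their first positions. The scene camera had not found the spare at the start, so that comparison rests on the top view.
- **Robot:** the gripper is clear of everything and at rest.

**What went wrong or disagreed:**
- **Stall on the pin:** the first pushes stopped at the striker. The highest reading was about 23 N, though I only see force at the end of each call, so peaks in between could have been higher. The fingers had tilted. I backed off, straightened the tool and ramped up again, and it went through.
- **Camera mismatch:** the two views differ by about 4–8 mm on positions near the station, so the opening above is approximate.

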